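Ready a mended toy railcar for its running test

TASK

The mended orange railcar stands on the roller bed of the test stand. Gently lower the stand's hold-down rod by its black knob until the red spring foot rests on the railcar's roof, with the foot pushed in no more than about half way, and then swing the yellow-handled clamp lever fully over to its stop to lock the rod. After that, set the red-handled speed lever of the blue controller in line with the yellow set-point marker, let go of everything, and leave the marker, the railcar and the other things on the bench where they are.

Things in the scene. Friction and masses are not known exactly. Their poses are not given: they have to be found in the camera images.
- stand: Fixed test stand: green base plate 160 x 200 mm, 18 mm thick; two upright steel posts (14 mm diameter) 40 mm to the +x side of the rod and 88 mm either side of it along y carry an aluminium bridge along y (24 mm wide, underside 151 mm, top 165 mm above the table), from which a 24 mm wide arm reaches to -x and guides the rod. Origin on the table directly under the hold-down rod; z up; the stand's x runs from the rod to the bridge.
- rod: Hold-down rod, vertical, sliding through the end of the stand's arm. Origin at the centre of its black knob (cylinder, 30 mm diameter, 40 mm tall, upright), which is the place to grip. Slides straight down by up to 65 mm from its top position (knob centre 250 mm above the table); friction of about 6 N keeps it wherever it is left. It carries the red spring foot.
- foot_face (a point): Centre of the lower face of the red foot (22 mm diameter) at the lower end of the rod; 112 mm below the knob's centre while the foot is not pushed in.
- foot (a joint): How far the red spring foot is pushed up into the rod: 0 m = fully out (not loaded), 0.016 m = fully in. Spring: about 1 N to begin, 6 N fully in.
- railcar: Orange toy railcar with white roof, loose, standing on the bed: 150 mm long along its y, 54 mm wide along its x, 60 mm tall. Origin at the centre of its underside.
- roof (a point): Centre of the railcar's flat roof (50 x 142 mm), on its surface. The height of the bed and so of the roof differs from run to run (roof 90 to 105 mm above the table).
- clamp (a joint): Clamp lever on top of the bridge, turning about a vertical axis: 0 rad = open, its handle then pointing along the stand's +y; grows as it swings clockwise seen from above, towards the stand's +x; 1.3 rad = stop, fully locked. Stays where it is left (about 2 N at the handle moves it). The lock is judged by this angle only.
- clamp_pivot (a point): Point on the clamp lever's vertical axis at the height of the middle of its handle's free part; on the stand 40 mm from the rod along the stand's +x, 200 mm above the table.
- clamp_post (a point): The clamp lever's upright yellow round handle: 16 mm diameter, 55 mm from the pivot axis; this point lies on its axis 200 mm above the table. The free part reaches from 180 to 215 mm above the table.
- controller: Fixed blue speed controller box, 170 x 110 mm and 75 mm tall, with a black half drum (62 mm radius) on top. Origin on the table under the lever's hinge; the lever swings in the box's x-z plane.
- lever_hinge (a point): Hinge axis of the speed lever (along the controller's y), 75 mm above the table.
- speed_lever (a joint): Angle of the speed lever: 0 rad = upright, positive = leaning to the controller's +x, stops at -0.75 and 0.75. Starts near its -x end. Stays where it is left (about 2.5 N at the grip moves it).
- lever_grip (a point): Centre of the lever's red grip, a round bar of 22 mm diameter and 56 mm length lying along the controller's y, 130 mm from the hinge. z points along the lever away from the hinge.
- setpoint (a joint): Angle of the yellow set-point marker about the same hinge and in the same sense as the speed lever: the angle to set the lever to. Not to be moved.
- mark (a point): Outer end of the yellow marker, two tabs 8 mm wide on the drum either side of the lever, 76 mm from the hinge, midway between them. z points away from the hinge.
- glue: Bystander: small glue bottle, 38 mm diameter, 110 mm tall.
- jar: Bystander: jar, 52 mm diameter, 55 mm tall.
- tape: Bystander: yellow roll of tape, 72 mm diameter, 19 mm tall.
- truck: Bystander: toy truck, 120 mm long, 67 mm tall.
- screwdriver: Bystander: blue screwdriver, 160 mm long.
- wrench: Bystander: steel wrench, 150 mm long.
Things that resemble listed ones, but are neither listed nor needed, are in the scene too. What is shaped like the railcar but purple is not meant.

How it is judged (in metres and radians):
On the way, in this order (a step that is already met when the one before it is completed fails the run):
1. the foot rests on the railcar's roof, pushed in by less than 11 mm, while the clamp is still open (contact force between rod and railcar above 0.3 N and value of joint foot below 0.011 m and value of joint clamp below 0.6 rad), for 0.2 s.
2. the clamp lever is locked (beyond 1.1 rad) with the foot still resting on the roof (contact force between rod and railcar above 0.3 N and value of joint foot below 0.011 m and value of joint clamp above 1.1 rad), for 0.2 s.
3. the speed lever is in line with the yellow marker (angle between the z axis of lever_grip and the z axis of mark, either way round below 0.085 rad), for 0.2 s.
At the end, for the whole second after the job is handed in: The red foot rests on the railcar's roof (over 0.3 N) and is pushed in by less than 11 mm of its 16 mm, the clamp lever is beyond 1.1 rad (stop at 1.3), and the speed lever is within 0.085 rad (about 5 degrees) of the yellow marker; railcar and lever at rest (all of step 2 and angle between the z axis of lever_grip and the z axis of mark, either way round below 0.085 rad and linear speed of railcar below 0.02 m/s and velocity of joint speed_lever between -0.1 and 0.1 rad/s); the robot touches nothing.
It fails at once if the railcar is pressed with more than 15 N (contact force between rod and railcar above 15 N).
It fails at once if the railcar is shifted by more than 15 mm (distance of roof from where it was at the start of the episode above 0.015 m).
It fails at once if the set-point marker is shifted by more than 6 mm (distance of mark from where it was at the start of the episode above 0.006 m).
It fails at once if a bystander is moved by more than 30 mm (distance of any of glue, jar, tape, truck, screwdriver, wrench from where it was at the start of the episode above 0.03 m).
It also fails if it takes over 64 s, if anything falls off the work surface, if the arm or the gripper's body presses on something with over 40 N, if the wrist force passes 120 N, or if a joint passes its speed limit or range.

ROBOT

A 6-joint arm with a two-finger parallel gripper is mounted at the origin on the work surface. World frame = base frame: x ahead of the robot, y to its left, z up, the work surface at z = 0. Lengths are in mm, angles in rad, forces in N, time in s.
With the tool pointing down it reaches from about 350 to 775 mm from the base axis. Payload 7.3 kg.
Tool frame: the origin (TCP) lies on the centre line of the jaws, within the pads' length; the fingertips stand 22 mm ahead of it and the grasp point (between the pads) lies 3 mm ahead of it; x points along the fingers, z is the direction in which the jaws open and shut, and the axes are right-handed (so a half turn about x gives the same grasp; the last joint's range is limited). The gripper opens to 92 mm and grips with 3 to 60 N. Pads are 19 mm wide; open, the fingers measure 130 mm over their backs; the gripper's body (75 mm by 190 mm) begins 47 mm behind the grasp point.
Start: joints at [-1.385, 0.342, 1.524, -0, 1.275, -0.146], TCP at [171.039, -496.375, 248.741] pointing down, gripper open.
Joint ranges: [-2.53, 2.53], [-0.77, 2.02], [0.04, 2.7], [-1, 4.14], [0.28, 2.66], [-3.11, 3.11]. Speed limits (rad/s): [2.57, 2.57, 3.14, 3.14, 3.14, 3.14].

INTERFACE

Orientations are given as [roll, pitch, yaw] about the fixed x, y, z axes, in that order (R = Rz(yaw) Ry(pitch) Rx(roll)).
In Python, from plant import readout, imaging, bot gives the robot as it stands.
- The arm moves only by the tool arm_command, never from a script. Its argument "plan" is a list of rows, each an object of numbers: "tx", "ty", "tz": the shift along the tool's x, y, z in cm; "wx", "wy", "wz": the turn, a rotation vector about the tool's x, y, z in rad; "jaw": the opening, from -1 (shut) to 1 (fully open). In form: [{"tx": .., "ty": .., "tz": .., "wx": .., "wy": .., "wz": .., "jaw": ..}, ...]. A call has 1 to 20 rows; each row shifts and turns the commanded pose from where the row before left it, along the tool's axes as they then stand; what a row does not reach is not made up. A row lasts 1/10 s, in which the tool goes at most 50 mm and 8.59 degrees, less where a joint would pass 70% of its speed; a pose out of reach is approached as far as the arm can. A call with a gripper value outside its range is refused whole. The fingers move at their own pace and stop on an object; the grip force is fixed at half the most. Time passes only in rows, so rows that do not move let the fingers close. It gives the time, the measured TCP pose, the force and the opening at its end, in the units of the state.
- readout.get_obs(): the state, without advancing time (a new reading comes with each control period).
- imaging.capture(name): name is "side" or "top"; returns the picture (400x640x3 uint8, blue, green, red); there is no depth.
- imaging.get_calibration(name): a dict with "fx", "fy", "cx", "cy" (pixels), "position" and "rotation" of the camera in the world. Camera axes: x right, y up, looking along -z (the intrinsics and any distortion apply to the point x, -y, -z); pixel columns grow to the right and rows downward; lengths in mm; the calibration is good to about 2 mm. A picture is of the moment at which its call begins. get_calibration takes no time and is no camera call.
- bot.close_job(): hands the job in, once; it reports no verdict.
The state is a dict: "time": time; "joint_positions": joint angles; "dq": joint speeds; "tau": joint torques, N m; "tool_pos": TCP position; "tcp_rot": TCP orientation; "contact_force": force on the tool from outside, world axes, zero at the start; "moment": the same for the moment, N m; "grip_width": finger opening in mm.
Only numpy, scipy, OpenCV 4.12 (cv2) and the standard library are available. Lean on these libraries where they do the work, as an engineer would, in place of code of your own. Each camera call takes 0.05 s, during which the arm holds its last target.

## Working session

There is one attempt and no reset: what is moved stays moved. The work goes in short steps, Python scripts to look and compute and a tool call to move; the robot and the scene stay as the last step left them, time stands still between calls to the robot, and variables do not carry over. Pictures are saved under pics/ and viewed, and the job is handed in when it is done.

Besides the shell and the picture viewer there is one more tool, called after "Emit:" in YAML: its name, and indented under it one key for each argument. arm_command: Moves the arm, as the interface text tells. Its arguments: {"type":"object","properties":{"plan":{"type":"array"}},"required":["plan"]}

```bash
ls; mkdir -p pics
python3 - <<'E'
from plant import readout, imaging, bot
import cv2
for n in("side","top"):
    cv2.imwrite(f"pics/{n}0.png",imaging.capture(n)); print(n,imaging.get_calibration(n))
print(readout.get_obs())
E
```

```text
pics
side {'fx': 510.2471188515443, 'fy': 510.2471188515443, 'cx': 318.0952178080312, 'cy': 203.14669348140552, 'position': array([ 462.89418655,  940.54047492, 1220.41855537]), 'rotation': array([ 0.73575708, -0.00669594, -3.09050665])}
top {'fx': 403.7453130789086, 'fy': 403.7453130789086, 'cx': 318.2906510186744, 'cy': 194.02128474629262, 'position': array([ 262.23581187,   14.96715592, 1300.31384774]), 'rotation': array([ 0.23062783,  0.00472027, -1.65534212])}
{'time': 0.1, 'joint_positions': array([-1.38500458e+00,  3.42631265e-01,  1.52493652e+00,  1.38681913e-05,
        1.27540535e+00, -1.46033065e-01]), 'dq': array([ 0.00020347, -0.00013429, -0.00176743, -0.00079713, -0.00052904,
        0.00145425]), 'tau': array([ 2.14795044e-03, -4.32005382e+01, -2.44694120e+01,  7.19404290e-02,
        5.26202261e-02, -4.55350710e-05]), 'tool_pos': array([ 170.97323755, -496.0187124 ,  248.12050189]), 'tcp_rot': array([2.98595316, 1.56941578, 1.7469776 ]), 'contact_force': array([0.44635398, 0.08115649, 0.79367597]), 'moment': array([ 0.04924851, -0.01868049,  0.01282039]), 'grip_width': 91.75964875395056}
```

View pics/side0.png

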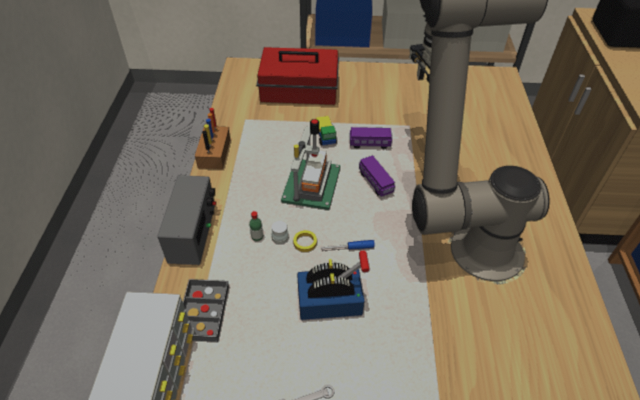

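View pics/top0.png

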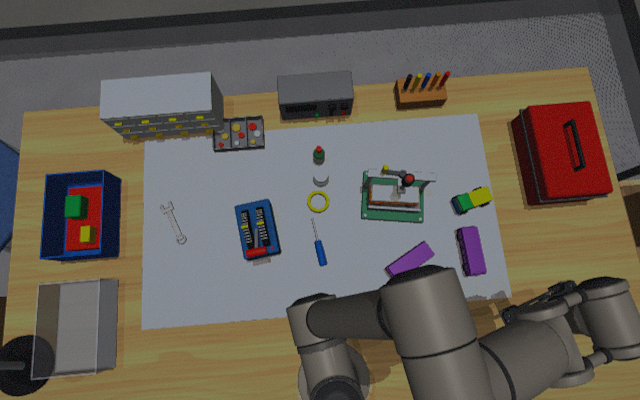

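The side view shows the stand near (313,165) with its knob at (314,126) and clamp handle at (297,150). The controller is near (331,290) with its red grip at (364,261). The top view has the knob at (408,180), the clamp handle at (385,169) and the grip at (257,253). Zooming in on both.

```bash
cat > h.py <<'E'
import numpy as np, cv2
from scipy.spatial.transform import Rotation as R
from scipy.optimize import least_squares
from plant import readout, imaging, bot
def cal(n):
    c=imaging.get_calibration(n); return c
C={n:cal(n) for n in("side","top")}
def proj(n,p):
    c=C[n]; q=R.from_euler('xyz',c['rotation']).as_matrix().T@(np.asarray(p,float)-c['position'])
    return np.array([c['cx']+c['fx']*q[0]/-q[2], c['cy']+c['fy']*-q[1]/-q[2]])
def ray(n,uv):
    c=C[n]; d=np.array([(uv[0]-c['cx'])/c['fx'],-(uv[1]-c['cy'])/c['fy'],-1.])
    return c['position'],R.from_euler('xyz',c['rotation']).as_matrix()@d
def atz(n,uv,z):
    o,d=ray(n,uv); return o+d*(z-o[2])/d[2]
def tri(s,t):
    r=least_squares(lambda p:np.r_[proj('side',p)-s,proj('top',p)-t],[400,0,100.]); return r.x,np.abs(r.fun).max()
def crop(img,x0,y0,x1,y1,k,name):
    cv2.imwrite(name,cv2.resize(img[y0:y1,x0:x1],None,fx=k,fy=k,interpolation=cv2.INTER_CUBIC))
E
python3 - <<'E'
from h import *
s=cv2.imread('pics/side0.png');t=cv2.imread('pics/top0.png')
a=[cv2.resize(s[110:215,270:370],(400,420),interpolation=2),cv2.resize(t[150:230,350:450],(400,320),interpolation=2)]
b=[cv2.resize(s[240:325,285:385],(400,340),interpolation=2),cv2.resize(t[190:270,220:300],(400,400),interpolation=2)]
for nm,l in(('stand',a),('ctl',b)):
    h=max(i.shape[0] for i in l); cv2.imwrite(f'pics/{nm}0.png',np.hstack([cv2.copyMakeBorder(i,0,h-i.shape[0],0,0,0) for i in l]))
print(proj('side',readout.get_obs()['tool_pos']),proj('top',readout.get_obs()['tool_pos']),proj('top',[0,0,0]))
print(tri([314,126],[408,180]),tri([364,261],[257,253]))
E
```

```text
[427.23582254  81.83820038] [526.67897492 308.42512291] [332.74858861 378.22607806]
(array([ 527.75590079, -245.14417437,  249.58415734]), np.float64(0.484556187006433)) (array([376.57966075, 181.39017152, 170.77230377]), np.float64(1.054988180394787))
```

View pics/stand0.png

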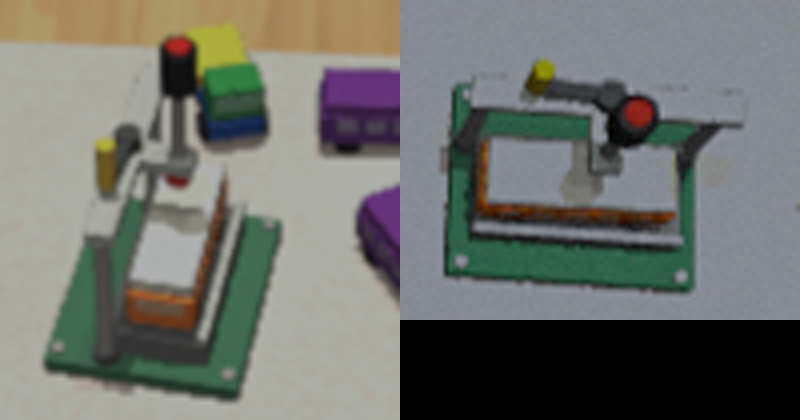

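View pics/ctl0.png

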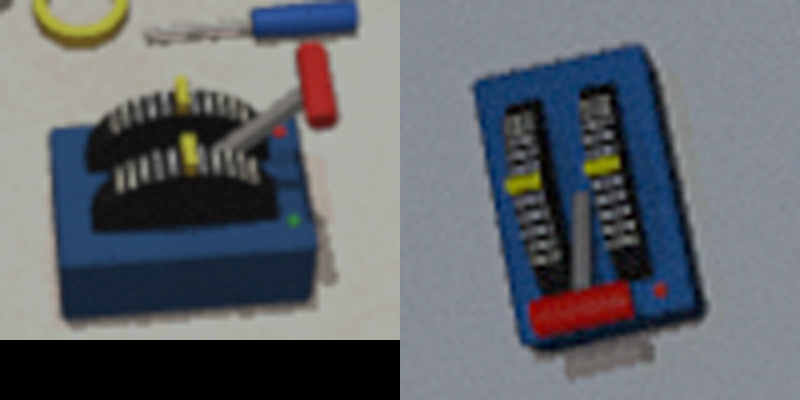

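Run:
```python
from h import *
T=lambda x,y:np.array([220+x/5-400/5,190+y/5]); S=lambda x,y:np.array([285+x/4,240+y/4])
Rz=lambda a:R.from_euler('z',a).as_matrix()
obs=[('top','grip',T(582,306)),('side','grip',S(317,84)),
('top','mL',T(523,184)),('top','mR',T(602,163)),('side','mL',S(189,138)),('side','mR',S(182,82)),
('top','cA',T(477,86)),('top','cB',T(640,47)),('side','cD',S(50,128)),('side','cE',S(60,268)),('side','cF',S(316,250))]
def model(v):
    x,y,yaw,a,m=v[:5]
    o=np.array([x,y,0]);A=Rz(yaw);p={}
    pt=lambda q:o+A@np.array(q,float)
    p['grip']=pt([130*np.sin(a),0,75+130*np.cos(a)])
    yy=v[5]
    for k,sg in(('mL',1),('mR',-1)): p[k]=pt([76*np.sin(m),sg*yy,75+76*np.cos(m)])
    p['cA']=pt([85,55,75]);p['cB']=pt([85,-55,75]);p['cD']=pt([85,-55,75]);p['cE']=pt([85,55,75]);p['cF']=pt([-85,55,75])
    return p
def f(v):
    p=model(v); return np.concatenate([proj(n,p[k])-uv for n,k,uv in obs])
r=least_squares(f,[430,190,0.2,-0.6,0.1,25],loss='soft_l1')
print(r.x); 
for (n,k,uv),e in zip(obs,f(r.x).reshape(-1,2)): print(n,k,uv,e.round(1))
v=r.x; print(model(v))
# stand
T=lambda x,y:np.array([350+(x-400)/4,150+y/4]); S=lambda x,y:np.array([270+x/4,110+y/4])
obs2=[('top','cap',T(633,113)),('side','cap',S(178,46)),('top','post',T(542,70)),('side','post',S(105,143)),
('top','b1',T(447,276)),('top','b2',T(692,290)),('side','b1',S(240,396)),('side','b3',S(43,362)),('side','b2',S(281,225))]
def model2(v):
    x,y,yaw,c,bx,by=v;o=np.array([x,y,0]);A=Rz(yaw);pt=lambda q:o+A@np.array(q,float)
    p={'cap':pt([0,0,270]),'post':pt([40+55*np.sin(c),55*np.cos(c),215])}
    for k,sx,sy in(('b1',-1,1),('b2',-1,-1),('b3',1,1)): p[k]=pt([bx+80*sx,by+100*sy,18])
    p['knob']=pt([0,0,250]); p['pivot']=pt([40,0,200]); p['postc']=pt([40+55*np.sin(c),55*np.cos(c),200])
    return p
def f2(v):
    p=model2(v); return np.concatenate([proj(n,p[k])-uv for n,k,uv in obs2])
r=least_squares(f2,[528,-245,0.,0,0,0],loss='soft_l1')
print(r.x)
for (n,k,uv),e in zip(obs2,f2(r.x).reshape(-1,2)): print(n,k,uv,e.round(1))
print(model2(r.x)); print('cap',tri(obs2[1][2],obs2[0][2]),'post',tri(obs2[3][2],obs2[2][2]))
```

```text
[ 4.59415882e+02  1.94825064e+02  1.41511335e-01 -6.82618795e-01
 -6.13075437e-03  2.28260522e+01]
top grip [256.4 251.2] [-0.3  0. ]
side grip [364.25 261.  ] [ 0.2 -0.4]
top mL [244.6 226.8] [-0.3 -0.8]
top mR [260.4 222.6] [-0.5 -0.1]
side mL [332.25 274.5 ] [0.6 1.7]
side mR [330.5 260.5] [0.4 0.8]
top cA [235.4 207.2] [-1.9 -1.8]
top cB [268.  199.4] [ 0.3 -1.8]
side cD [297.5 272. ] [-0.  -1.7]
side cE [300. 307.] [ 0.2 -1.2]
side cF [364.  302.5] [ 1.9 -1.7]
{'grip': array([378.22809988, 183.25876243, 175.87003864]), 'mL': array([455.73523009, 217.35723105, 150.99857173]), 'mR': array([462.17398018, 172.16146649, 150.99857173]), 'cA': array([535.8090468 , 261.26363993,  75.        ]), 'cB': array([551.32339205, 152.36320333,  75.        ]), 'cD': array([551.32339205, 152.36320333,  75.        ]), 'cE': array([535.8090468 , 261.26363993,  75.        ]), 'cF': array([367.50837205, 237.28692453,  75.        ])}
[ 5.26618004e+02 -2.42135413e+02 -1.42049454e-01  7.07372724e-02
  8.83373424e+00  2.62880576e+00]
top cap [408.25 178.25] [ 0.4 -0.2]
side cap [314.5 121.5] [ 0.3 -0.1]
t
[... 219 characters left out ...]
0.25 166.25] [ 0.5 -1.6]
{'cap': array([ 526.61800398, -242.13541323,  270.        ]), 'post': array([ 577.83027369, -194.03876127,  215.        ]), 'b1': array([ 470.69791795, -130.46512564,   18.        ]), 'b2': array([ 442.38347351, -328.45071157,   18.        ]), 'b3': array([ 629.08638669, -153.11668118,   18.        ]), 'knob': array([ 526.61800398, -242.13541323,  250.        ]), 'pivot': array([ 566.21512117, -247.79830212,  200.        ]), 'postc': array([ 577.83027369, -194.03876127,  200.        ])}
cap (array([ 526.72996304, -241.2631946 ,  269.99677746]), np.float64(0.2696201410864205)) post (array([ 578.18778803, -196.22168962,  212.51773313]), np.float64(0.31696990074760834))
```

```bash
cat >> h.py <<'E'
def stand(q,x=526.7,y=-241.7,yaw=-0.142): return np.array([x,y,0])+R.from_euler('z',yaw).as_matrix()@np.array(q,float)
def goto(p,zdir,zyaw_extra=0,down=(0,0,-1)):
    """shift (cm, in current tool frame) and rotvec to tool at p, x=down, z=zdir(or opposite)"""
    o=readout.get_obs(); A=R.from_euler('xyz',o['tcp_rot']).as_matrix()
    d=np.array(down,float)
    for sg in(1,-1):
        z=np.array(zdir,float)*sg; z-=d*(z@d); z/=np.linalg.norm(z); B=np.c_[d,np.cross(z,d),z]
        print('sign',sg,'shift_cm',(A.T@(np.asarray(p)-o['tool_pos'])/10).round(2),'rot',R.from_matrix(A.T@B).as_rotvec().round(3),
         'shift after rot',(B.T@(np.asarray(p)-o['tool_pos'])/10).round(2))
def st():
    o=readout.get_obs(); A=R.from_euler('xyz',o['tcp_rot']).as_matrix(); print('t',round(o['time'],2),'p',o['tool_pos'].round(1),'x',A[:,0].round(3),'y',A[:,1].round(3),'z',A[:,2].round(3),'F',o['contact_force'].round(1),'w',round(o['grip_width'],1),'q',o['joint_positions'].round(2))
E
python3 - <<'E'
from h import *
st()
goto(stand([0,0,330]),R.from_euler('z',-0.142).apply([0,1,0]))
E
```

```text
t 0.1 p [ 171.  -496.   248.1] x [-0.     0.001 -1.   ] y [0.945 0.326 0.   ] z [ 0.326 -0.945 -0.001] F [0.4 0.1 0.8] w 91.8 q [-1.39  0.34  1.52  0.    1.28 -0.15]
sign 1 shift_cm [ -8.16  41.92 -12.47] rot [-2.668e+00 -0.000e+00 -2.000e-03] shift after rot [ -8.19 -31.62  30.21]
sign -1 shift_cm [ -8.16  41.92 -12.47] rot [ 0.474 -0.001  0.   ] shift after rot [ -8.19  31.62 -30.21]
```

Candidates, with pixels:
- Knob: black with a red cap at side (314,126). The tool rack at (208,140) and the red toolbox are not it.
- Clamp handle: yellow post at side (297,150). The tape at (305,240) and the marker tabs at (332,274) are also yellow.
- Speed grip: red bar at side (364,261).
- Railcar: the orange one under the stand. The purple cars at (371,138) and (377,175) are decoys.

The crops confirm these choices, so I'm moving above the knob.

Emit:
arm_command:
  plan:
    - {"tx": -2.05,"wx": 0.1185,"jaw": 0.4}
    - {"tx": -2.05,"wx": 0.1185,"jaw": 0.4}
    - {"tx": -2.05,"wx": 0.1185,"jaw": 0.4}
    - {"tx": -2.05,"wx": 0.1185,"jaw": 0.4}
    - {"ty": 2.875,"tz": -2.746,"jaw": 0.4}
    - {"ty": 2.875,"tz": -2.746,"jaw": 0.4}
    - {"ty": 2.875,"tz": -2.746,"jaw": 0.4}
    - {"ty": 2.875,"tz": -2.746,"jaw": 0.4}
    - {"ty": 2.875,"tz": -2.746,"jaw": 0.4}
    - {"ty": 2.875,"tz": -2.746,"jaw": 0.4}
    - {"ty": 2.875,"tz": -2.746,"jaw": 0.4}
    - {"ty": 2.875,"tz": -2.746,"jaw": 0.4}
    - {"ty": 2.875,"tz": -2.746,"jaw": 0.4}
    - {"ty": 2.875,"tz": -2.746,"jaw": 0.4}
    - {"ty": 2.875,"tz": -2.746,"jaw": 0.4}
    - {"jaw": 0.4}
    - {"jaw": 0.4}

```text
invalid input at $.plan[0]: expected keys tx, ty, tz, wx, wy, wz, jaw
```

Run:
```python
from h import *
st()
goto(stand([0,0,258]),R.from_euler('z',-0.142).apply([0,1,0]))
a=imaging.capture('side');crop(a,250,60,390,190,5,'pics/s1.png')
b=imaging.capture('top');crop(b,340,100,460,230,4,'pics/t1.png')
print(proj('side',readout.get_obs()['tool_pos']),proj('top',readout.get_obs()['tool_pos']))
```

```text
t 0.1 p [ 171.  -496.   248.1] x [-0.     0.001 -1.   ] y [0.945 0.326 0.   ] z [ 0.326 -0.945 -0.001] F [0.4 0.1 0.8] w 91.8 q [-1.39  0.34  1.52  0.    1.28 -0.15]
sign 1 shift_cm [ -0.96  41.92 -12.46] rot [-2.668e+00 -0.000e+00 -2.000e-03] shift after rot [ -0.99 -31.62  30.21]
sign -1 shift_cm [ -0.96  41.92 -12.46] rot [ 0.474 -0.001  0.   ] shift after rot [ -0.99  31.62 -30.21]
[427.22888522  81.76762765] [526.76654939 308.40760764]
```

View pics/s1.png

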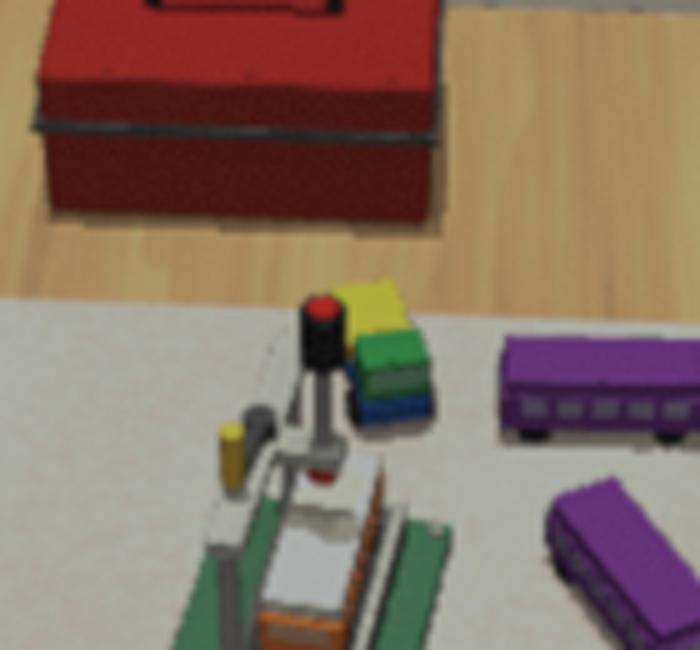

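View pics/t1.png

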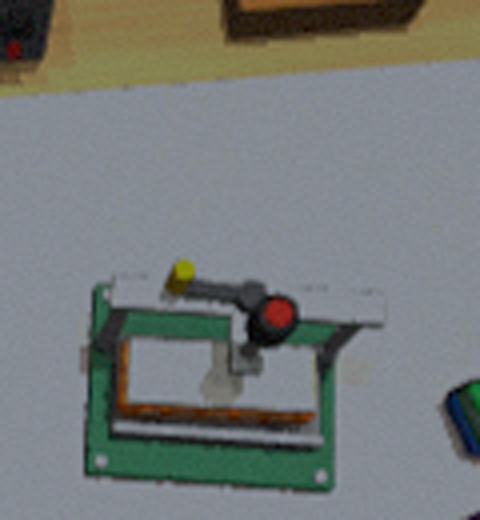

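Every row needs all the keys, so nothing moved. The crops show the unobstructed stand: knob cap at crop (323,308) in the side view and (278,313) in the top view, matching my measurement.

Emit:
arm_command:
  plan:
    - {"tx": -2.05,"ty": 0,"tz": 0,"wx": 0.1185,"wy": 0,"wz": 0,"jaw": 0.4}
    - {"tx": -2.05,"ty": 0,"tz": 0,"wx": 0.1185,"wy": 0,"wz": 0,"jaw": 0.4}
    - {"tx": -2.05,"ty": 0,"tz": 0,"wx": 0.1185,"wy": 0,"wz": 0,"jaw": 0.4}
    - {"tx": -2.05,"ty": 0,"tz": 0,"wx": 0.1185,"wy": 0,"wz": 0,"jaw": 0.4}
    - {"tx": 0,"ty": 2.875,"tz": -2.746,"wx": 0,"wy": 0,"wz": 0,"jaw": 0.4}
    - {"tx": 0,"ty": 2.875,"tz": -2.746,"wx": 0,"wy": 0,"wz": 0,"jaw": 0.4}
    - {"tx": 0,"ty": 2.875,"tz": -2.746,"wx": 0,"wy": 0,"wz": 0,"jaw": 0.4}
    - {"tx": 0,"ty": 2.875,"tz": -2.746,"wx": 0,"wy": 0,"wz": 0,"jaw": 0.4}
    - {"tx": 0,"ty": 2.875,"tz": -2.746,"wx": 0,"wy": 0,"wz": 0,"jaw": 0.4}
    - {"tx": 0,"ty": 2.875,"tz": -2.746,"wx": 0,"wy": 0,"wz": 0,"jaw": 0.4}
    - {"tx": 0,"ty": 2.875,"tz": -2.746,"wx": 0,"wy": 0,"wz": 0,"jaw": 0.4}
    - {"tx": 0,"ty": 2.875,"tz": -2.746,"wx": 0,"wy": 0,"wz": 0,"jaw": 0.4}
    - {"tx": 0,"ty": 2.875,"tz": -2.746,"wx": 0,"wy": 0,"wz": 0,"jaw": 0.4}
    - {"tx": 0,"ty": 2.875,"tz": -2.746,"wx": 0,"wy": 0,"wz": 0,"jaw": 0.4}
    - {"tx": 0,"ty": 2.875,"tz": -2.746,"wx": 0,"wy": 0,"wz": 0,"jaw": 0.4}
    - {"tx": 0,"ty": 0,"tz": 0,"wx": 0,"wy": 0,"wz": 0,"jaw": 0.4}
    - {"tx": 0,"ty": 0,"tz": 0,"wx": 0,"wy": 0,"wz": 0,"jaw": 0.4}

```text
time: 1.9
tool_pos: [527.2, -241.6, 330.1]
tcp_rot: [-1.601, 1.57, 2.971]
contact_force: [0.0, 0.1, -0.1]
grip_width: 64.5
```

Run:
```python
from h import *
st()
goto(stand([0,0,258]),R.from_euler('z',-0.142).apply([0,1,0]))
a=imaging.capture('side');crop(a,250,60,390,190,5,'pics/s2.png')
```

```text
t 1.9 p [ 527.2 -241.6  330.1] x [-0.001  0.    -1.   ] y [ 0.99  -0.14  -0.001] z [-0.14 -0.99 -0.  ] F [ 0.   0.1 -0.1] w 64.5 q [-0.56  0.4   1.21 -0.    1.53  1.15]
sign 1 shift_cm [ 7.21 -0.03  0.02] rot [-3.14e+00 -2.00e-03 -0.00e+00] shift after rot [ 7.21  0.04 -0.02]
sign -1 shift_cm [ 7.21 -0.03  0.02] rot [ 0.002 -0.     0.001] shift after rot [ 7.21 -0.04  0.02]
```

View pics/s2.png

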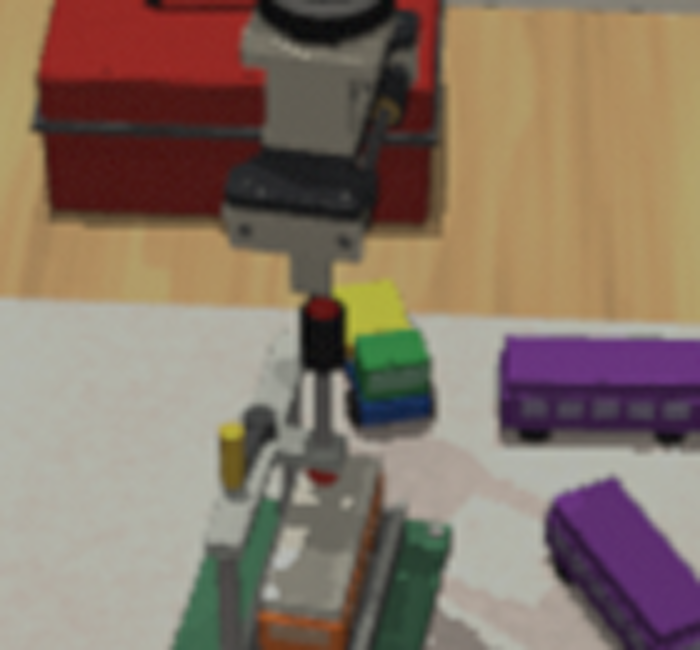

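The gripper sits centred above the knob. The near finger, at crop (312,275), is offset only by the yaw. Descending and gripping.

Emit:
arm_command:
  plan:
    - {"tx": 2.4,"ty": 0,"tz": 0,"wx": 0,"wy": 0,"wz": 0,"jaw": 0.4}
    - {"tx": 2.4,"ty": 0,"tz": 0,"wx": 0,"wy": 0,"wz": 0,"jaw": 0.4}
    - {"tx": 1.4,"ty": 0,"tz": 0,"wx": 0,"wy": 0,"wz": 0,"jaw": 0.4}
    - {"tx": 1.0,"ty": 0,"tz": 0,"wx": 0,"wy": 0,"wz": 0,"jaw": 0.4}
    - {"tx": 0,"ty": 0,"tz": 0,"wx": 0,"wy": 0,"wz": 0,"jaw": 0.4}
    - {"tx": 0,"ty": 0,"tz": 0,"wx": 0,"wy": 0,"wz": 0,"jaw": -0.6}
    - {"tx": 0,"ty": 0,"tz": 0,"wx": 0,"wy": 0,"wz": 0,"jaw": -0.6}
    - {"tx": 0,"ty": 0,"tz": 0,"wx": 0,"wy": 0,"wz": 0,"jaw": -0.6}
    - {"tx": 0,"ty": 0,"tz": 0,"wx": 0,"wy": 0,"wz": 0,"jaw": -0.6}
    - {"tx": 0,"ty": 0,"tz": 0,"wx": 0,"wy": 0,"wz": 0,"jaw": -0.6}
    - {"tx": 0,"ty": 0,"tz": 0,"wx": 0,"wy": 0,"wz": 0,"jaw": -0.6}

```text
time: 3.05
tool_pos: [527.0, -242.5, 259.1]
tcp_rot: [0.618, 1.57, -1.095]
contact_force: [-0.5, -1.9, 0.8]
grip_width: 29.4
```

Run:
```python
from h import *
st()
a=imaging.capture('side');crop(a,270,90,370,215,4.7,'pics/s3.png')
```

```text
t 3.05 p [ 527.  -242.5  259.1] x [ 0.    -0.001 -1.   ] y [ 0.99  -0.142  0.001] z [-0.142 -0.99   0.001] F [-0.5 -1.9  0.8] w 29.4 q [-0.56  0.44  1.35 -0.    1.35  1.15]
```

View pics/s3.png

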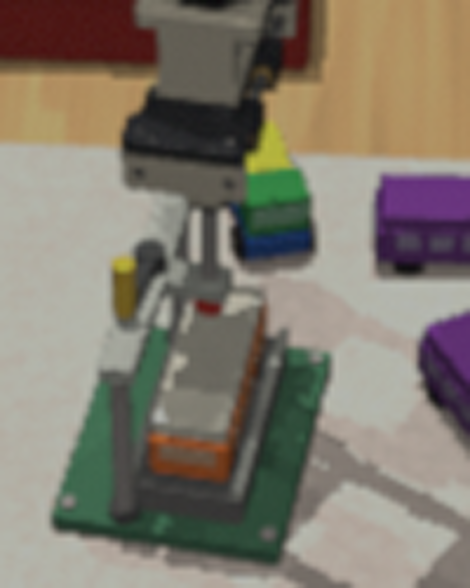

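Run:
```python
from h import *
s=cv2.imread('pics/side0.png');t=cv2.imread('pics/top0.png')
a=cv2.resize(s[140:210,285:340],None,fx=7,fy=7,interpolation=2);b=cv2.resize(t[175:220,360:430],None,fx=5.5,fy=5.5,interpolation=2)
h=max(a.shape[0],b.shape[0]);cv2.imwrite('pics/roof.png',np.hstack([cv2.copyMakeBorder(i,0,h-i.shape[0],0,0,0) for i in(a,b)]));print(a.shape)
```

```text
(490, 385, 3)
```

View pics/roof.png

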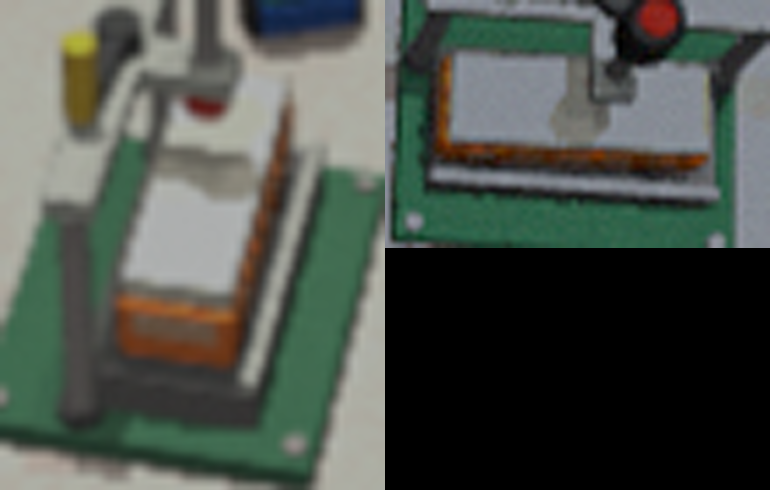

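Run:
```python
from h import *
S=lambda x,y:np.array([285+x/7-.5,140+y/7-.5]);T=lambda x,y:np.array([360+(x-385)/5.5-.5,175+y/5.5-.5])
for s,t in(((122,290),(450,53)),((238,300),(449,146)),((287,88),(705,154))): print(tri(S(*s),T(*t)))
def f(v):
    x,y,yaw,z=v;A=R.from_euler('z',yaw).as_matrix();r=[]
    for q,s,t in(((25,71),(122,290),(450,53)),((-25,71),(238,300),(449,146)),((-25,-71),(287,88),(705,154))):
        p=A@[*q,0]+[x,y,z]; r+=[proj('side',p)-S(*s),proj('top',p)-T(*t)]
    return np.concatenate(r)
r=least_squares(f,[520,-240,0,95],loss='soft_l1');print(r.x,f(r.x).round(1))
```

```text
(array([ 562.31944003, -169.01675102,   93.22458595]), np.float64(0.015074291703712106))
(array([ 509.58819798, -162.08069687,   96.57953443]), np.float64(0.3028614918891037))
(array([ 493.44235819, -303.05044449,   95.30343827]), np.float64(0.379661292611047))
[ 5.27134693e+02 -2.35836251e+02 -1.22800971e-01  9.51745919e+01] [ 0.5 -0.3 -0.   0.4 -0.2  0.3 -0.  -0.7  0.3  0.1  0.1 -0.4]
```

Grip is firm (29.4 mm), and the roof is at z≈95±3, so contact should come after about 43 mm of travel. I'll lower 34 mm, then go in small steps.

Emit:
arm_command:
  plan:
    - {"tx": 0.4,"ty": 0,"tz": 0,"wx": 0,"wy": 0,"wz": 0,"jaw": -0.6}
    - {"tx": 0.5,"ty": 0,"tz": 0,"wx": 0,"wy": 0,"wz": 0,"jaw": -0.6}
    - {"tx": 0.5,"ty": 0,"tz": 0,"wx": 0,"wy": 0,"wz": 0,"jaw": -0.6}
    - {"tx": 0.5,"ty": 0,"tz": 0,"wx": 0,"wy": 0,"wz": 0,"jaw": -0.6}
    - {"tx": 0.5,"ty": 0,"tz": 0,"wx": 0,"wy": 0,"wz": 0,"jaw": -0.6}
    - {"tx": 0.5,"ty": 0,"tz": 0,"wx": 0,"wy": 0,"wz": 0,"jaw": -0.6}
    - {"tx": 0.5,"ty": 0,"tz": 0,"wx": 0,"wy": 0,"wz": 0,"jaw": -0.6}

```text
time: 3.8
tool_pos: [527.0, -242.4, 224.3]
tcp_rot: [0.523, 1.57, -1.19]
contact_force: [-1.8, -3.3, 5.0]
grip_width: 29.4
```

Emit:
arm_command:
  plan:
    - {"tx": 0.1,"ty": 0,"tz": 0,"wx": 0,"wy": 0,"wz": 0,"jaw": -0.6}
    - {"tx": 0.1,"ty": 0,"tz": 0,"wx": 0,"wy": 0,"wz": 0,"jaw": -0.6}

```text
time: 4.0
tool_pos: [527.0, -242.5, 222.8]
tcp_rot: [0.524, 1.57, -1.189]
contact_force: [-1.6, -4.0, 5.8]
grip_width: 29.4
```

Run:
```python
from h import *
st()
a=imaging.capture('side');crop(a,270,90,370,215,4.7,'pics/s4.png')
```

```text
t 4.0 p [ 527.  -242.5  222.8] x [ 0.    -0.001 -1.   ] y [ 0.99  -0.142  0.   ] z [-0.142 -0.99   0.001] F [-1.6 -4.   5.8] w 29.4 q [-0.56  0.46  1.41 -0.    1.27  1.15]
```

View pics/s4.png

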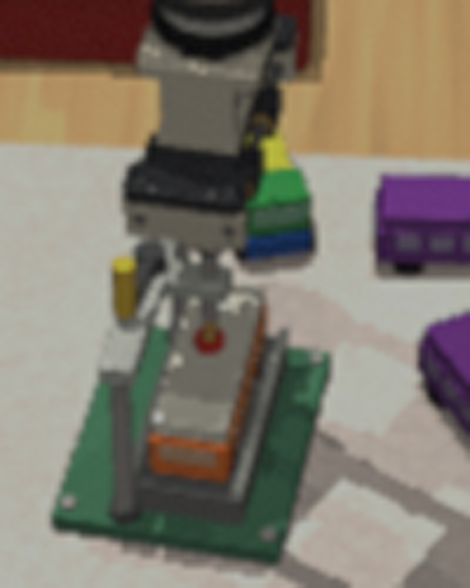

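The red foot is visible at crop (208,340), just above the roof, and the force is about 6 N of friction. Continuing in 1 mm steps.

Emit:
arm_command:
  plan:
    - {"tx": 0.1,"ty": 0,"tz": 0,"wx": 0,"wy": 0,"wz": 0,"jaw": -0.6}
    - {"tx": 0.1,"ty": 0,"tz": 0,"wx": 0,"wy": 0,"wz": 0,"jaw": -0.6}

```text
time: 4.25
tool_pos: [527.0, -242.4, 221.1]
tcp_rot: [0.734, 1.57, -0.98]
contact_force: [-0.9, -3.5, 5.6]
grip_width: 29.2
```

Emit:
arm_command:
  plan:
    - {"tx": 0.05,"ty": 0,"tz": 0,"wx": 0,"wy": 0,"wz": 0,"jaw": -0.6}
    - {"tx": 0.05,"ty": 0,"tz": 0,"wx": 0,"wy": 0,"wz": 0,"jaw": -0.6}

```text
time: 4.45
tool_pos: [527.0, -242.5, 220.1]
tcp_rot: [0.809, 1.57, -0.904]
contact_force: [-0.3, -3.4, 6.8]
grip_width: 29.6
```

Emit:
arm_command:
  plan:
    - {"tx": 0.05,"ty": 0,"tz": 0,"wx": 0,"wy": 0,"wz": 0,"jaw": -0.6}
    - {"tx": 0.05,"ty": 0,"tz": 0,"wx": 0,"wy": 0,"wz": 0,"jaw": -0.6}

```text
time: 4.65
tool_pos: [527.0, -242.4, 219.2]
tcp_rot: [0.843, 1.57, -0.87]
contact_force: [-0.7, -3.6, 7.2]
grip_width: 29.4
```

Emit:
arm_command:
  plan:
    - {"tx": 0.05,"ty": 0,"tz": 0,"wx": 0,"wy": 0,"wz": 0,"jaw": -0.6}
    - {"tx": 0.05,"ty": 0,"tz": 0,"wx": 0,"wy": 0,"wz": 0,"jaw": -0.6}

```text
time: 4.85
tool_pos: [527.0, -242.5, 218.2]
tcp_rot: [0.798, 1.57, -0.915]
contact_force: [-1.7, -3.6, 7.0]
grip_width: 29.4
```

Emit:
arm_command:
  plan:
    - {"tx": 0.05,"ty": 0,"tz": 0,"wx": 0,"wy": 0,"wz": 0,"jaw": -0.6}
    - {"tx": 0.05,"ty": 0,"tz": 0,"wx": 0,"wy": 0,"wz": 0,"jaw": -0.6}

```text
time: 5.05
tool_pos: [527.0, -242.4, 217.3]
tcp_rot: [0.815, 1.57, -0.898]
contact_force: [-1.3, -2.7, 6.8]
grip_width: 29.5
```

Emit:
arm_command:
  plan:
    - {"tx": 0.05,"ty": 0,"tz": 0,"wx": 0,"wy": 0,"wz": 0,"jaw": -0.6}
    - {"tx": 0.05,"ty": 0,"tz": 0,"wx": 0,"wy": 0,"wz": 0,"jaw": -0.6}

```text
time: 5.25
tool_pos: [527.0, -242.5, 216.3]
tcp_rot: [0.83, 1.57, -0.883]
contact_force: [-1.2, -3.2, 7.8]
grip_width: 29.5
```

Run:
```python
from h import *
st()
a=imaging.capture('side');crop(a,290,130,350,190,9,'pics/s5.png')
for z in (94,97,100): print(z,(proj('side',stand([0,11,z]))-[290,130])*9, (proj('side',stand([0,0,z]))-[290,130])*9)
st()
```

```text
t 5.25 p [ 527.  -242.5  216.3] x [ 0.001 -0.001 -1.   ] y [ 0.99  -0.142  0.001] z [-0.142 -0.99   0.001] F [-1.2 -3.2  7.8] w 29.5 q [-0.56  0.47  1.42 -0.    1.25  1.15]
94 [216.04258912 336.3749463 ] [222.15449123 315.28281116]
97 [216.04899289 330.22609713] [222.16921869 309.13255382]
100 [216.05541426 324.06034402] [222.18398646 302.96546415]
t 5.3 p [ 527.  -242.4  216.3] x [ 0.001 -0.001 -1.   ] y [ 0.99  -0.142  0.001] z [-0.142 -0.99   0.001] F [-1.7 -4.3  7.1] w 29.4 q [-0.56  0.47  1.42 -0.    1.25  1.15]
```

View pics/s5.png

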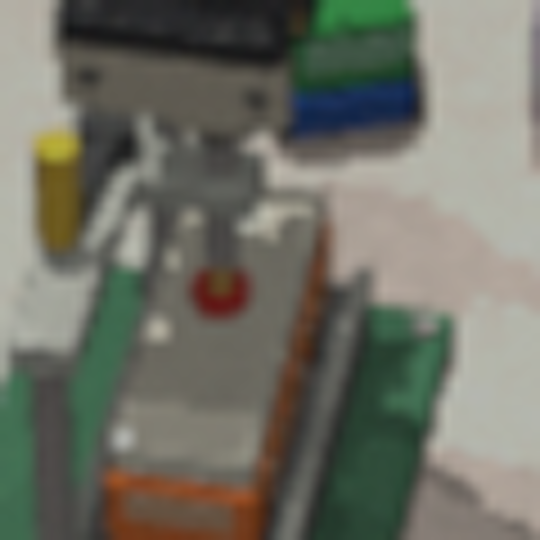

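Run:
```python
from h import *
for f,x0,y0,k in(('s3',270,90,4.7),('s4',270,90,4.7),('s5',290,130,9)):
    a=cv2.imread(f'pics/{f}.png').astype(float); a=a
    m=(a[...,2]>1.7*a[...,1])&(a[...,2]>80)&(a[...,0]<90)&(a[...,2]>2.2*a[...,0])
    ys,xs=np.nonzero(m); X=x0+xs/k;Y=y0+ys/k; s=(abs(X-314.5)<6)&(Y>148)&(Y<172)
    if s.any(): print(f,s.sum()/k/k,X[s].mean(),Y[s].mean(),Y[s].min(),Y[s].max())
```

```text
s3 7.55998189225894 314.17887628997323 155.38412536628869 154.25531914893617 156.38297872340425
s4 15.844273426889993 314.3440729483283 162.7914893617021 160.4255319148936 164.68085106382978
s5 15.901234567901234 314.389751552795 162.84998274672188 160.44444444444446 164.77777777777777
```

Run:
```python
from h import *
y0=proj('side',stand([0,11,138]))[1]
for z in (96,98,100,102,104,106): print(z,proj('side',stand([0,11,z]))[1]-y0)
```

```text
96 9.756659299025074
98 9.30056368204049
100 8.843632156372195
102 8.385862421896547
104 7.927252170043232
106 7.467799083756603
```

The red foot has not moved in the image between TCP z=222.8 and 216.3 (lower rim at row 164.7), and the force rose above friction. So it rests on the roof (z≈101–102), pushed in about 5–7 mm. Releasing the knob and rising.

Emit:
arm_command:
  plan:
    - {"tx": 0,"ty": 0,"tz": 0,"wx": 0,"wy": 0,"wz": 0,"jaw": 0.3}
    - {"tx": 0,"ty": 0,"tz": 0,"wx": 0,"wy": 0,"wz": 0,"jaw": 0.3}
    - {"tx": 0,"ty": 0,"tz": 0,"wx": 0,"wy": 0,"wz": 0,"jaw": 0.3}
    - {"tx": 0,"ty": 0,"tz": 0,"wx": 0,"wy": 0,"wz": 0,"jaw": 0.3}
    - {"tx": -1,"ty": 0,"tz": 0,"wx": 0,"wy": 0,"wz": 0,"jaw": 0.3}
    - {"tx": -2,"ty": 0,"tz": 0,"wx": 0,"wy": 0,"wz": 0,"jaw": 0.3}
    - {"tx": -2,"ty": 0,"tz": 0,"wx": 0,"wy": 0,"wz": 0,"jaw": 0.3}
    - {"tx": -2,"ty": 0,"tz": 0,"wx": 0,"wy": 0,"wz": 0,"jaw": 0.3}
    - {"tx": -1,"ty": 0,"tz": 0,"wx": 0,"wy": 0,"wz": 0,"jaw": 0.3}

```text
time: 6.2
tool_pos: [527.4, -242.4, 298.3]
tcp_rot: [1.169, 1.567, -0.544]
contact_force: [0.7, -0.8, 0.6]
grip_width: 59.8
```

Run:
```python
from h import *
st()
goto(stand([42,55,296]),R.from_euler('z',-0.142).apply([1,0,0]))
a=imaging.capture('side');crop(a,270,90,370,215,4.7,'pics/s6.png')
b=imaging.capture('top');crop(b,350,120,440,230,5,'pics/t6.png')
```

```text
t 6.2 p [ 527.4 -242.4  298.3] x [ 0.003 -0.002 -1.   ] y [ 0.99  -0.142  0.003] z [-0.142 -0.99   0.001] F [ 0.7 -0.8  0.6] w 59.8 q [-0.56  0.41  1.28  0.    1.45  1.15]
sign 1 shift_cm [ 0.24  4.12 -5.56] rot [-1.571e+00  4.000e-03 -1.000e-03] shift after rot [0.23 5.56 4.12]
sign -1 shift_cm [ 0.24  4.12 -5.56] rot [ 1.571e+00 -1.000e-03 -4.000e-03] shift after rot [ 0.23 -5.56 -4.12]
```

View pics/s6.png

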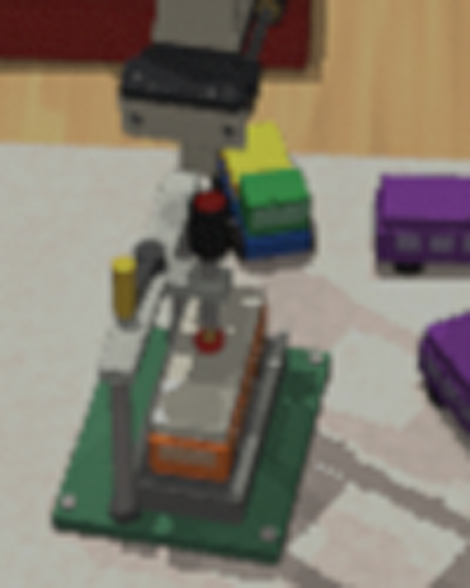

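View pics/t6.png

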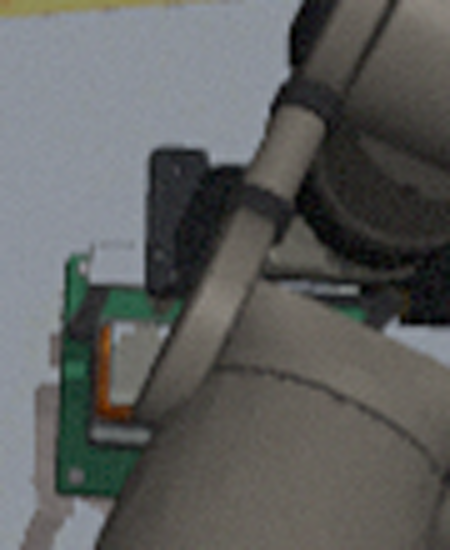

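Run:
```python
from h import *
for z in (270,236,232,228,224): print(z,proj('side',stand([0,0,z])))
def red(f,x0,y0,k,yl,yh):
    a=cv2.imread(f'pics/{f}.png').astype(float)
    m=(a[...,2]>1.7*a[...,1])&(a[...,2]>80)&(a[...,2]>2.2*a[...,0])
    ys,xs=np.nonzero(m); X=x0+xs/k;Y=y0+ys/k; s=(abs(X-314.5)<6)&(Y>yl)&(Y<yh);print(f,X[s].mean(),Y[s].mean(),Y[s].min(),Y[s].max())
red('s1',250,60,5,118,127);red('s6',270,90,4.7,125,140);red('s6',270,90,4.7,155,170)
```

```text
270 [314.78804612 121.51126662]
236 [314.76652367 130.49914438]
232 [314.76403832 131.53703923]
228 [314.7615626  132.57091183]
224 [314.75909645 133.6007855 ]
s1 314.5014539579968 121.50597738287563 119.2 123.8
s6 314.60801226758673 132.6963133346112 130.85106382978722 134.46808510638297
s6 314.3849637119285 162.8484585323491 160.63829787234042 164.68085106382978
```

The cap is at row 132.7, so z≈227.5 and the grip did not slip. The foot is unmoved, so it is pushed in about 6 mm. Turning the tool and going above the clamp post.

Emit:
arm_command:
  plan:
    - {"tx": 0,"ty": 0,"tz": 0,"wx": -0.1428,"wy": 0,"wz": 0,"jaw": -0.3}
    - {"tx": 0,"ty": 0,"tz": 0,"wx": -0.1428,"wy": 0,"wz": 0,"jaw": -0.3}
    - {"tx": 0,"ty": 0,"tz": 0,"wx": -0.1428,"wy": 0,"wz": 0,"jaw": -0.3}
    - {"tx": 0,"ty": 0,"tz": 0,"wx": -0.1428,"wy": 0,"wz": 0,"jaw": -0.3}
    - {"tx": 0,"ty": 0,"tz": 0,"wx": -0.1428,"wy": 0,"wz": 0,"jaw": -0.3}
    - {"tx": 0,"ty": 0,"tz": 0,"wx": -0.1428,"wy": 0,"wz": 0,"jaw": -0.3}
    - {"tx": 0,"ty": 0,"tz": 0,"wx": -0.1428,"wy": 0,"wz": 0,"jaw": -0.3}
    - {"tx": 0,"ty": 0,"tz": 0,"wx": -0.1428,"wy": 0,"wz": 0,"jaw": -0.3}
    - {"tx": 0,"ty": 0,"tz": 0,"wx": -0.1428,"wy": 0,"wz": 0,"jaw": -0.3}
    - {"tx": 0,"ty": 0,"tz": 0,"wx": -0.1428,"wy": 0,"wz": 0,"jaw": -0.3}
    - {"tx": 0,"ty": 0,"tz": 0,"wx": -0.1428,"wy": 0,"wz": 0,"jaw": -0.3}
    - {"tx": 1,"ty": 1.85,"tz": 1.37,"wx": 0,"wy": 0,"wz": 0,"jaw": -0.3}
    - {"tx": 1,"ty": 1.85,"tz": 1.37,"wx": 0,"wy": 0,"wz": 0,"jaw": -0.3}
    - {"tx": 1,"ty": 1.85,"tz": 1.37,"wx": 0,"wy": 0,"wz": 0,"jaw": -0.3}
    - {"tx": 0,"ty": 0,"tz": 0,"wx": 0,"wy": 0,"wz": 0,"jaw": -0.3}

```text
time: 7.8
tool_pos: [575.8, -190.7, 262.7]
tcp_rot: [2.667, 1.566, 2.528]
contact_force: [0.3, 0.7, 0.6]
grip_width: 32.2
```

Run:
```python
from h import *
st()
goto(stand([42,55,208]),R.from_euler('z',-0.142).apply([1,0,0]))
a=imaging.capture('side');crop(a,270,90,370,215,4.7,'pics/s7.png')
b=imaging.capture('top');crop(b,350,120,440,230,5,'pics/t7.png')
```

```text
t 7.8 p [ 575.8 -190.7  262.7] x [-0.004  0.003 -1.   ] y [0.139 0.99  0.002] z [ 0.99  -0.139 -0.004] F [0.3 0.7 0.6] w 32.2 q [-0.45  0.49  1.26  0.    1.4  -0.31]
sign 1 shift_cm [ 5.47 -0.26  0.08] rot [ 0.002 -0.004 -0.002] shift after rot [ 5.47 -0.25  0.06]
sign -1 shift_cm [ 5.47 -0.26  0.08] rot [-3.139e+00  3.000e-03 -7.000e-03] shift after rot [ 5.47  0.25 -0.06]
```

View pics/s7.png

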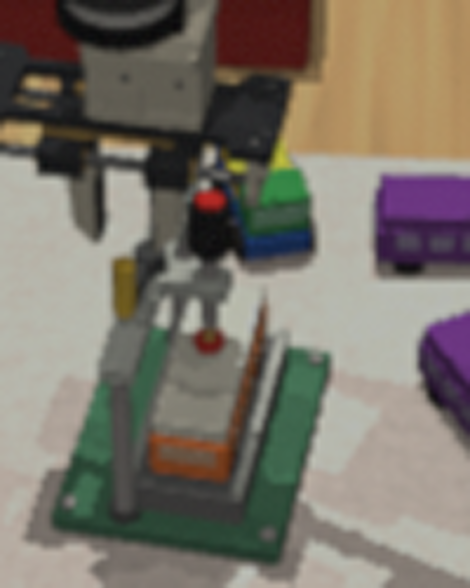

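View pics/t7.png

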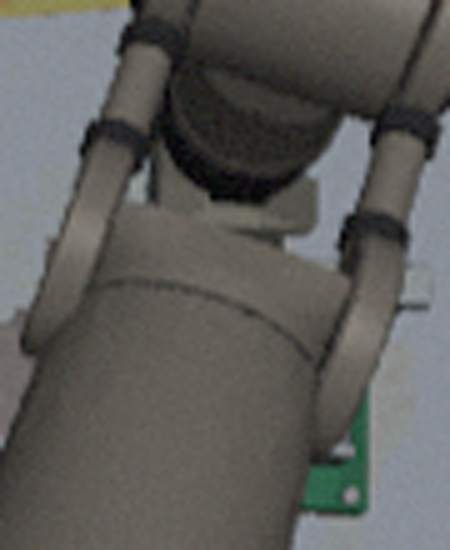

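The fingertips, at crop (100,240) and (160,240), straddle the post at (123,262), which sits about 2 mm off centre. Descending with that correction.

Emit:
arm_command:
  plan:
    - {"tx": 1.0,"ty": -0.35,"tz": 0.25,"wx": 0,"wy": -0.004,"wz": 0,"jaw": -0.3}
    - {"tx": 1.5,"ty": 0,"tz": 0,"wx": 0,"wy": 0,"wz": 0,"jaw": -0.3}
    - {"tx": 1.5,"ty": 0,"tz": 0,"wx": 0,"wy": 0,"wz": 0,"jaw": -0.3}
    - {"tx": 1.5,"ty": 0,"tz": 0,"wx": 0,"wy": 0,"wz": 0,"jaw": -0.3}
    - {"tx": 0,"ty": 0,"tz": 0,"wx": 0,"wy": 0,"wz": 0,"jaw": -0.5}
    - {"tx": 0,"ty": 0,"tz": 0,"wx": 0,"wy": 0,"wz": 0,"jaw": -0.5}

```text
time: 8.5
tool_pos: [577.3, -197.7, 210.8]
tcp_rot: [-0.04, 1.567, -0.183]
contact_force: [0.0, 0.1, 0.9]
grip_width: 23.7
```

Run:
```python
from h import *
st()
a=imaging.capture('side');crop(a,270,90,370,215,4.7,'pics/s8.png')
```

```text
t 8.5 p [ 577.3 -197.7  210.8] x [ 0.004 -0.001 -1.   ] y [ 0.143  0.99  -0.   ] z [ 0.99  -0.143  0.004] F [0.  0.1 0.9] w 23.7 q [-0.46  0.53  1.34  0.    1.27 -0.31]
```

View pics/s8.png

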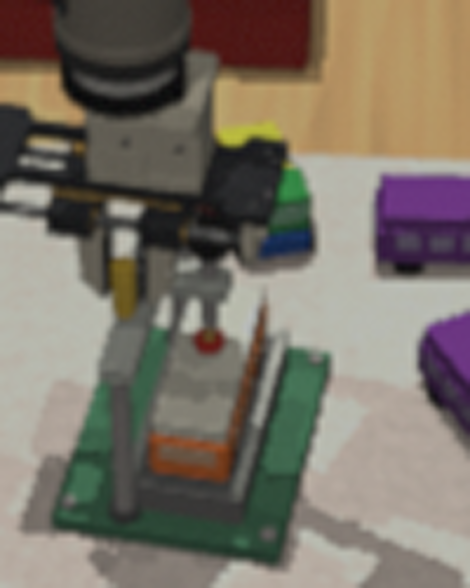

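The post is between the fingers and about 4 mm outward of the pad centre. Sweeping the arc clockwise around the pivot (0.1 rad per row).

Emit:
arm_command:
  plan:
    - {"tx": 0,"ty": 0.4,"tz": 0,"wx": 0,"wy": 0,"wz": 0,"jaw": -0.5}
    - {"tx": 0,"ty": -0.027,"tz": 0.549,"wx": 0.1,"wy": 0,"wz": 0,"jaw": -0.5}
    - {"tx": 0,"ty": -0.027,"tz": 0.549,"wx": 0.1,"wy": 0,"wz": 0,"jaw": -0.5}
    - {"tx": 0,"ty": -0.027,"tz": 0.549,"wx": 0.1,"wy": 0,"wz": 0,"jaw": -0.5}
    - {"tx": 0,"ty": -0.027,"tz": 0.549,"wx": 0.1,"wy": 0,"wz": 0,"jaw": -0.5}
    - {"tx": 0,"ty": -0.027,"tz": 0.549,"wx": 0.1,"wy": 0,"wz": 0,"jaw": -0.5}
    - {"tx": 0,"ty": -0.027,"tz": 0.549,"wx": 0.1,"wy": 0,"wz": 0,"jaw": -0.5}
    - {"tx": 0,"ty": -0.027,"tz": 0.549,"wx": 0.1,"wy": 0,"wz": 0,"jaw": -0.5}
    - {"tx": 0,"ty": -0.027,"tz": 0.549,"wx": 0.1,"wy": 0,"wz": 0,"jaw": -0.5}
    - {"tx": 0,"ty": -0.027,"tz": 0.549,"wx": 0.1,"wy": 0,"wz": 0,"jaw": -0.5}
    - {"tx": 0,"ty": -0.027,"tz": 0.549,"wx": 0.1,"wy": 0,"wz": 0,"jaw": -0.5}

```text
time: 9.65
tool_pos: [620.3, -224.1, 211.5]
tcp_rot: [1.096, 1.567, -0.05]
contact_force: [-2.7, 1.1, 0.4]
grip_width: 22.9
```

Run:
```python
from h import *
st()
p=readout.get_obs()['tool_pos']; q=R.from_euler('z',0.142).apply(p-stand([40,0,0])); print(q,np.hypot(q[0],q[1]),np.arctan2(q[0],q[1]))
a=imaging.capture('side');crop(a,270,90,370,215,4.7,'pics/s9.png')
```

```text
t 9.65 p [ 620.3 -224.1  211.5] x [ 0.003 -0.    -1.   ] y [0.911 0.412 0.003] z [ 0.412 -0.911  0.002] F [-2.7  1.1  0.4] w 22.9 q [-0.46  0.62  1.17  0.    1.35  0.68]
[ 50.12284738  30.71043677 211.48233226] 58.78291210605569 1.0210884486786287
```

View pics/s9.png

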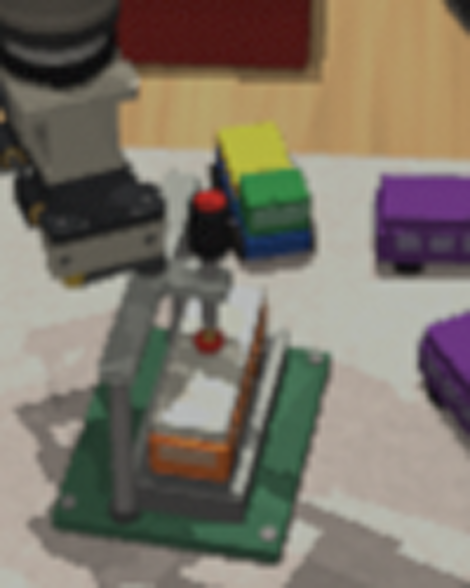

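The lever is following (lever near 0.95 rad, knob and foot unchanged). Continuing to the stop.

Emit:
arm_command:
  plan:
    - {"tx": 0,"ty": -0.12,"tz": 0.549,"wx": 0.1,"wy": 0,"wz": 0,"jaw": -0.5}
    - {"tx": 0,"ty": -0.12,"tz": 0.549,"wx": 0.1,"wy": 0,"wz": 0,"jaw": -0.5}
    - {"tx": 0,"ty": -0.027,"tz": 0.5,"wx": 0.1,"wy": 0,"wz": 0,"jaw": -0.5}
    - {"tx": 0,"ty": 0,"tz": 0.2,"wx": 0,"wy": 0,"wz": 0,"jaw": -0.5}
    - {"tx": 0,"ty": 0,"tz": 0,"wx": 0,"wy": 0,"wz": 0,"jaw": -0.5}

```text
time: 10.2
tool_pos: [623.7, -242.3, 211.4]
tcp_rot: [1.295, 1.566, -0.144]
contact_force: [1.7, 1.0, 1.4]
grip_width: 23.0
```

Run:
```python
from h import *
st()
p=readout.get_obs()['tool_pos']; q=R.from_euler('z',0.142).apply(p-stand([40,0,0])); print(q,np.hypot(q[0],q[1]),np.arctan2(q[0],q[1]))
```

```text
t 10.2 p [ 623.7 -242.3  211.4] x [ 0.005 -0.001 -1.   ] y [0.991 0.132 0.005] z [ 0.132 -0.991  0.001] F [1.7 1.  1.4] w 23.0 q [-0.49  0.64  1.14  0.    1.36  0.95]
[ 56.08697712  13.17979087 211.4229941 ] 57.61471938494111 1.3399953280234425
```

Emit:
arm_command:
  plan:
    - {"tx": 0,"ty": 0,"tz": 0.2,"wx": 0,"wy": 0,"wz": 0,"jaw": -0.5}
    - {"tx": 0,"ty": 0,"tz": 0.1,"wx": 0,"wy": 0,"wz": 0,"jaw": -0.5}
    - {"tx": 0,"ty": 0,"tz": 0,"wx": 0,"wy": 0,"wz": 0,"jaw": -0.5}

```text
time: 10.5
tool_pos: [623.8, -245.5, 211.1]
tcp_rot: [1.259, 1.567, -0.183]
contact_force: [0.7, 2.0, 0.6]
grip_width: 22.6
```

Emit:
arm_command:
  plan:
    - {"tx": 0,"ty": 0,"tz": 0.2,"wx": 0,"wy": 0,"wz": 0,"jaw": -0.5}
    - {"tx": 0,"ty": 0,"tz": 0.1,"wx": 0,"wy": 0,"wz": 0,"jaw": -0.5}
    - {"tx": 0,"ty": 0,"tz": 0,"wx": 0,"wy": 0,"wz": 0,"jaw": -0.5}

```text
time: 10.8
tool_pos: [624.0, -246.4, 211.0]
tcp_rot: [2.225, 1.567, 0.785]
contact_force: [-0.3, 9.1, 3.6]
grip_width: 23.0
```

Force reached 9 N, so the lever is at its stop. Backing off and rising.

Emit:
arm_command:
  plan:
    - {"tx": 0,"ty": 0,"tz": -0.5,"wx": 0,"wy": 0,"wz": 0,"jaw": -0.35}
    - {"tx": 0,"ty": 0,"tz": 0,"wx": 0,"wy": 0,"wz": 0,"jaw": -0.35}
    - {"tx": -1.5,"ty": 0,"tz": 0,"wx": 0,"wy": 0,"wz": 0,"jaw": -0.35}
    - {"tx": -2.5,"ty": 0,"tz": 0,"wx": 0,"wy": 0,"wz": 0,"jaw": -0.35}
    - {"tx": -3,"ty": 0,"tz": 0,"wx": 0,"wy": 0,"wz": 0,"jaw": -0.35}
    - {"tx": -3,"ty": 0,"tz": 0,"wx": 0,"wy": 0,"wz": 0,"jaw": -0.35}
    - {"tx": -2,"ty": 0,"tz": 0,"wx": 0,"wy": 0,"wz": 0,"jaw": 0}

```text
time: 11.5
tool_pos: [623.0, -244.4, 333.5]
tcp_rot: [0.989, 1.564, -0.454]
contact_force: [-0.3, 0.0, -0.4]
grip_width: 34.1
```

Run:
```python
from h import *
st()
v=(459.4,194.8,0.1415)
goto([378,183,300],R.from_euler('z',v[2]).apply([1,0,0]))
a=imaging.capture('side');crop(a,270,90,370,215,4.7,'pics/s10.png')
```

```text
t 11.5 p [ 623.  -244.4  333.5] x [ 0.006 -0.003 -1.   ] y [0.992 0.128 0.006] z [ 0.128 -0.992  0.004] F [-0.3  0.  -0.4] w 34.1 q [-0.49  0.59  0.9   0.    1.65  0.95]
sign 1 shift_cm [  3.06 -18.87 -45.53] rot [-1.584  0.008 -0.002] shift after rot [  3.35  45.76 -18.23]
sign -1 shift_cm [  3.06 -18.87 -45.53] rot [ 1.557 -0.002 -0.008] shift after rot [  3.35 -45.76  18.23]
```

View pics/s10.png

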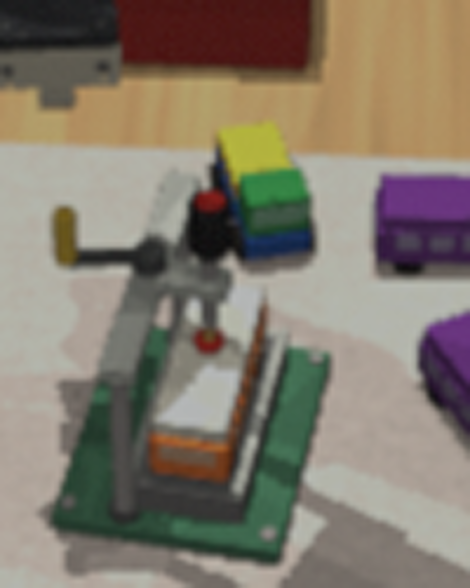

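The yellow handle, at crop (65,235), now points to the stand's +x. The cap at (208,203) and the foot at (208,340) are unchanged. Moving to the speed lever.

Emit:
arm_command:
  plan:
    - {"tx": 0,"ty": 0,"tz": 0,"wx": -0.144,"wy": 0,"wz": 0,"jaw": 0}
    - {"tx": 0,"ty": 0,"tz": 0,"wx": -0.144,"wy": 0,"wz": 0,"jaw": 0}
    - {"tx": 0,"ty": 0,"tz": 0,"wx": -0.144,"wy": 0,"wz": 0,"jaw": 0}
    - {"tx": 0,"ty": 0,"tz": 0,"wx": -0.144,"wy": 0,"wz": 0,"jaw": 0}
    - {"tx": 0,"ty": 0,"tz": 0,"wx": -0.144,"wy": 0,"wz": 0,"jaw": 0}
    - {"tx": 0,"ty": 0,"tz": 0,"wx": -0.144,"wy": 0,"wz": 0,"jaw": 0}
    - {"tx": 0,"ty": 0,"tz": 0,"wx": -0.144,"wy": 0,"wz": 0,"jaw": 0}
    - {"tx": 0,"ty": 0,"tz": 0,"wx": -0.144,"wy": 0,"wz": 0,"jaw": 0}
    - {"tx": 0,"ty": 0,"tz": 0,"wx": -0.144,"wy": 0,"wz": 0,"jaw": 0}
    - {"tx": 0,"ty": 0,"tz": 0,"wx": -0.144,"wy": 0,"wz": 0,"jaw": 0}
    - {"tx": 0,"ty": 0,"tz": 0,"wx": -0.144,"wy": 0,"wz": 0,"jaw": 0}

```text
time: 12.65
tool_pos: [622.7, -244.1, 329.9]
tcp_rot: [-0.494, 1.568, -0.347]
contact_force: [-0.6, 0.1, -0.9]
grip_width: 45.7
```

Emit:
arm_command:
  plan:
    - {"tx": 0,"ty": 3.81,"tz": -1.52,"wx": 0,"wy": 0,"wz": 0,"jaw": 0}
    - {"tx": 0,"ty": 3.81,"tz": -1.52,"wx": 0,"wy": 0,"wz": 0,"jaw": 0}
    - {"tx": 0,"ty": 3.81,"tz": -1.52,"wx": 0,"wy": 0,"wz": 0,"jaw": 0}
    - {"tx": 0,"ty": 3.81,"tz": -1.52,"wx": 0,"wy": 0,"wz": 0,"jaw": 0}
    - {"tx": 0,"ty": 3.81,"tz": -1.52,"wx": 0,"wy": 0,"wz": 0,"jaw": 0}
    - {"tx": 0,"ty": 3.81,"tz": -1.52,"wx": 0,"wy": 0,"wz": 0,"jaw": 0}
    - {"tx": 0,"ty": 3.81,"tz": -1.52,"wx": 0,"wy": 0,"wz": 0,"jaw": 0}
    - {"tx": 0,"ty": 3.81,"tz": -1.52,"wx": 0,"wy": 0,"wz": 0,"jaw": 0}
    - {"tx": 0,"ty": 3.81,"tz": -1.52,"wx": 0,"wy": 0,"wz": 0,"jaw": 0}
    - {"tx": 0,"ty": 3.81,"tz": -1.52,"wx": 0,"wy": 0,"wz": 0,"jaw": 0}
    - {"tx": 0,"ty": 3.81,"tz": -1.52,"wx": 0,"wy": 0,"wz": 0,"jaw": 0}
    - {"tx": 0,"ty": 3.81,"tz": -1.52,"wx": 0,"wy": 0,"wz": 0,"jaw": 0}
    - {"tx": 0,"ty": 0,"tz": 0,"wx": 0,"wy": 0,"wz": 0,"jaw": 0}
    - {"tx": 0,"ty": 0,"tz": 0,"wx": 0,"wy": 0,"wz": 0,"jaw": 0}

```text
time: 14.05
tool_pos: [377.6, 183.5, 329.3]
tcp_rot: [-0.5, 1.566, -0.356]
contact_force: [-0.2, -0.2, 0.5]
grip_width: 45.6
```

Run:
```python
from h import *
st()
v=(459.4,194.8,0.1415)
goto([378,183,186],R.from_euler('z',v[2]).apply([1,0,0]))
a=imaging.capture('side');crop(a,280,200,400,330,4.5,'pics/s11.png')
```

```text
t 14.05 p [377.6 183.5 329.3] x [ 0.004 -0.002 -1.   ] y [-0.144  0.99  -0.002] z [0.99  0.144 0.004] F [-0.2 -0.2  0.5] w 45.6 q [ 0.27  0.09  1.63 -0.    1.42  0.13]
sign 1 shift_cm [14.33 -0.02 -0.03] rot [0.003 0.004 0.002] shift after rot [14.33 -0.05  0.03]
sign -1 shift_cm [14.33 -0.02 -0.03] rot [-3.139e+00 -3.000e-03  6.000e-03] shift after rot [14.33  0.05 -0.03]
```

View pics/s11.png

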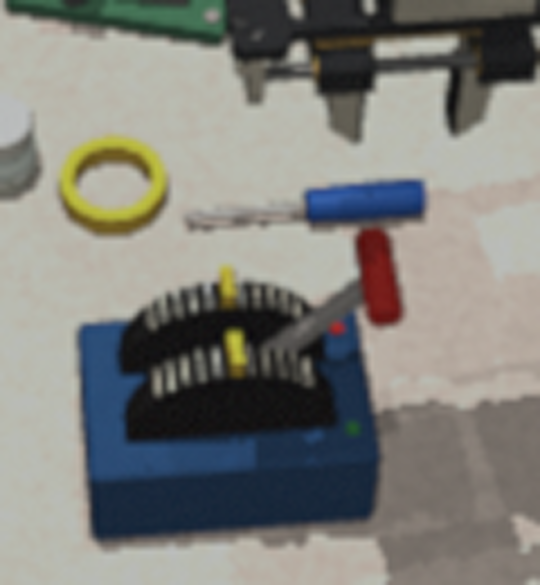

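Emit:
arm_command:
  plan:
    - {"tx": 3,"ty": 0,"tz": 0,"wx": 0,"wy": 0.004,"wz": 0.002,"jaw": 0}
    - {"tx": 3,"ty": 0,"tz": 0,"wx": 0,"wy": 0,"wz": 0,"jaw": 0}
    - {"tx": 2.5,"ty": 0,"tz": 0,"wx": 0,"wy": 0,"wz": 0,"jaw": 0}
    - {"tx": 0.7,"ty": 0,"tz": 0,"wx": 0,"wy": 0,"wz": 0,"jaw": 0}
    - {"tx": 0,"ty": 0,"tz": 0,"wx": 0,"wy": 0,"wz": 0,"jaw": 0}

```text
time: 14.6
tool_pos: [378.3, 182.4, 237.1]
tcp_rot: [3.035, 1.569, -3.108]
contact_force: [0.2, -0.0, 0.7]
grip_width: 45.6
```

Run:
```python
from h import *
st()
v=(459.4,194.8,0.1415)
goto([378,183,186],R.from_euler('z',v[2]).apply([1,0,0]))
a=imaging.capture('side');crop(a,280,200,400,330,4.5,'pics/s12.png')
```

```text
t 14.6 p [378.3 182.4 237.1] x [-0.002 -0.    -1.   ] y [-0.139  0.99   0.   ] z [ 0.99   0.139 -0.002] F [ 0.2 -0.   0.7] w 45.6 q [0.27 0.16 1.81 0.   1.18 0.13]
sign 1 shift_cm [ 5.11  0.06 -0.01] rot [-0.002 -0.002 -0.   ] shift after rot [ 5.11  0.06 -0.02]
sign -1 shift_cm [ 5.11  0.06 -0.01] rot [ 3.14e+00 -0.00e+00  3.00e-03] shift after rot [ 5.11 -0.06  0.02]
```

View pics/s12.png

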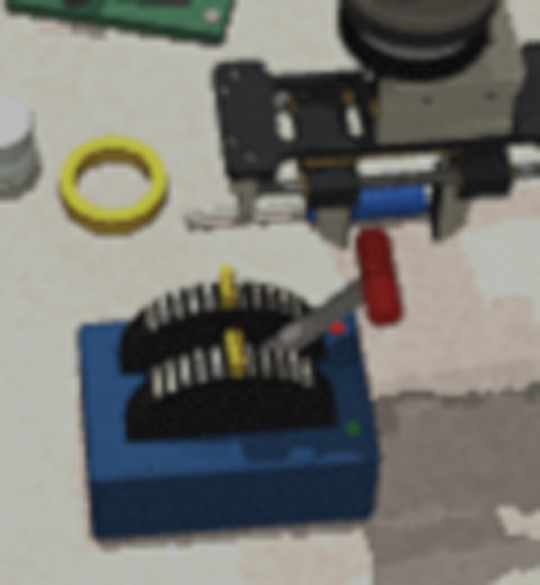

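The fingers, at crop (335,240) and (445,235), straddle the bar at (378,275), and the midpoint drifts onto it on descent. Going down the last 5 cm.

Emit:
arm_command:
  plan:
    - {"tx": 2,"ty": 0,"tz": 0,"wx": 0,"wy": 0,"wz": 0,"jaw": 0}
    - {"tx": 1.5,"ty": 0,"tz": 0,"wx": 0,"wy": 0,"wz": 0,"jaw": 0}
    - {"tx": 1,"ty": 0,"tz": 0,"wx": 0,"wy": 0,"wz": 0,"jaw": 0}
    - {"tx": 0.6,"ty": 0,"tz": 0,"wx": 0,"wy": 0,"wz": 0,"jaw": 0}
    - {"tx": 0,"ty": 0,"tz": 0,"wx": 0,"wy": 0,"wz": 0,"jaw": 0}

```text
time: 15.15
tool_pos: [378.2, 183.4, 186.7]
tcp_rot: [1.753, 1.57, 1.895]
contact_force: [0.2, 0.2, 0.1]
grip_width: 45.6
```

Run:
```python
from h import *
st()
a=imaging.capture('side');crop(a,280,200,400,330,4.5,'pics/s13.png')
```

```text
t 15.15 p [378.2 183.4 186.7] x [-0.     0.001 -1.   ] y [-0.141  0.99   0.001] z [ 0.99   0.141 -0.   ] F [0.2 0.2 0.1] w 45.6 q [0.27 0.22 1.89 0.   1.03 0.13]
```

View pics/s13.png

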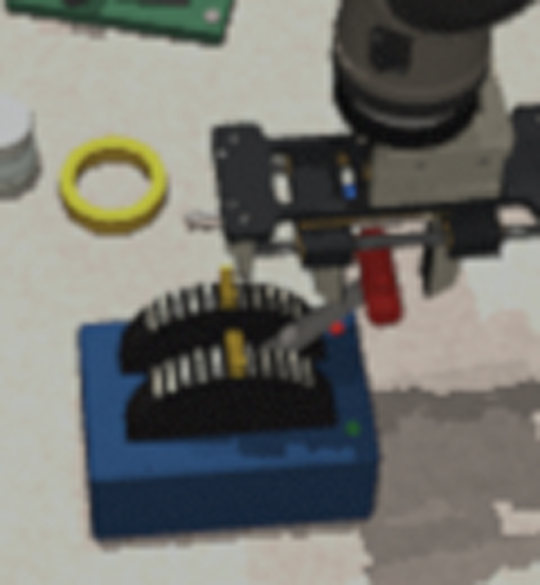

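The bar is caged between the fingers. Sweeping toward upright along the lever's arc.

Emit:
arm_command:
  plan:
    - {"tx": -0.6,"ty": 0,"tz": 1,"wx": 0,"wy": 0,"wz": 0,"jaw": 0}
    - {"tx": -0.55,"ty": 0,"tz": 1,"wx": 0,"wy": 0,"wz": 0,"jaw": 0}
    - {"tx": -0.5,"ty": 0,"tz": 1,"wx": 0,"wy": 0,"wz": 0,"jaw": 0}
    - {"tx": -0.4,"ty": 0,"tz": 1,"wx": 0,"wy": 0,"wz": 0,"jaw": 0}
    - {"tx": -0.3,"ty": 0,"tz": 1,"wx": 0,"wy": 0,"wz": 0,"jaw": 0}
    - {"tx": -0.25,"ty": 0,"tz": 1,"wx": 0,"wy": 0,"wz": 0,"jaw": 0}
    - {"tx": -0.15,"ty": 0,"tz": 1,"wx": 0,"wy": 0,"wz": 0,"jaw": 0}
    - {"tx": 0,"ty": 0,"tz": 0.5,"wx": 0,"wy": 0,"wz": 0,"jaw": 0}
    - {"tx": 0,"ty": 0,"tz": 0,"wx": 0,"wy": 0,"wz": 0,"jaw": 0}

```text
time: 16.1
tool_pos: [453.3, 194.2, 214.1]
tcp_rot: [0.611, 1.569, 0.753]
contact_force: [-0.7, -0.5, 0.5]
grip_width: 45.8
```

Run:
```python
from h import *
st()
p=readout.get_obs()['tool_pos'];print(R.from_euler('z',-.1415).apply(p-np.array([459.4,194.8,75])))
a=imaging.capture('side');crop(a,280,200,400,330,4.5,'pics/s14.png')
```

```text
t 16.1 p [453.3 194.2 214.1] x [ 0.001  0.001 -1.   ] y [-0.141  0.99   0.001] z [0.99  0.141 0.001] F [-0.7 -0.5  0.5] w 45.8 q [0.25 0.32 1.67 0.   1.16 0.11]
[ -6.16261997   0.24059561 139.10101848]
```

View pics/s14.png

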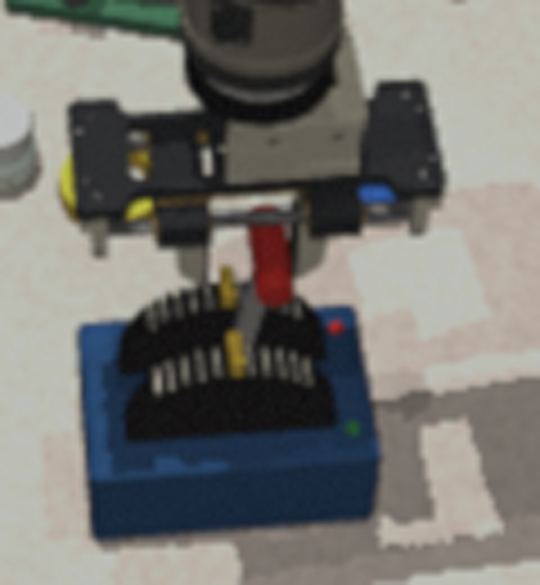

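The lever follows (about -0.14 rad). Closing the cage and bringing it near 0 rad, then retreating to look.

Emit:
arm_command:
  plan:
    - {"tx": 0,"ty": 0,"tz": 0.3,"wx": 0,"wy": 0,"wz": 0,"jaw": -0.45}
    - {"tx": 0,"ty": 0,"tz": 0.3,"wx": 0,"wy": 0,"wz": 0,"jaw": -0.45}
    - {"tx": 0,"ty": 0,"tz": 0,"wx": 0,"wy": 0,"wz": 0,"jaw": -0.45}
    - {"tx": 0,"ty": 0,"tz": 0,"wx": 0,"wy": 0,"wz": 0,"jaw": -0.45}
    - {"tx": 0,"ty": 0,"tz": 0,"wx": 0,"wy": 0,"wz": 0,"jaw": -0.45}

```text
time: 16.65
tool_pos: [458.0, 194.9, 214.2]
tcp_rot: [1.97, 1.57, 2.112]
contact_force: [-1.6, -0.2, 0.7]
grip_width: 25.1
```

Run:
```python
from h import *
st()
p=readout.get_obs()['tool_pos'];print(R.from_euler('z',-.1415).apply(p-np.array([459.4,194.8,75])))
a=imaging.capture('side');crop(a,300,225,380,325,6,'pics/s15.png')
b=imaging.capture('top');crop(b,215,170,305,270,6,'pics/t15.png')
```

```text
t 16.65 p [458.  194.9 214.2] x [-0.     0.001 -1.   ] y [-0.141  0.99   0.001] z [ 0.99   0.141 -0.   ] F [-1.6 -0.2  0.7] w 25.1 q [0.25 0.32 1.65 0.   1.17 0.11]
[ -1.39389218   0.28992735 139.16401677]
```

View pics/s15.png

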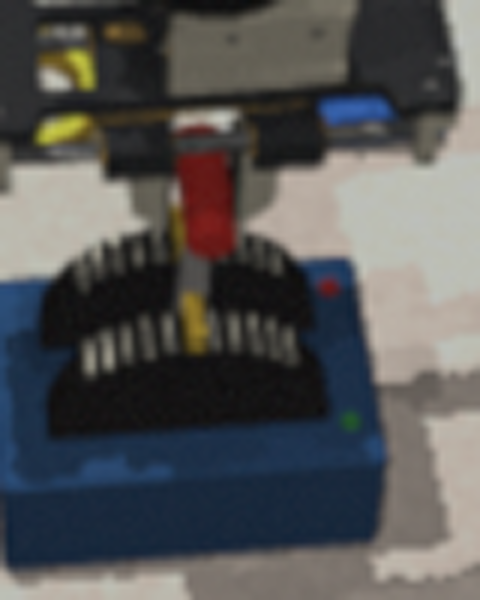

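View pics/t15.png

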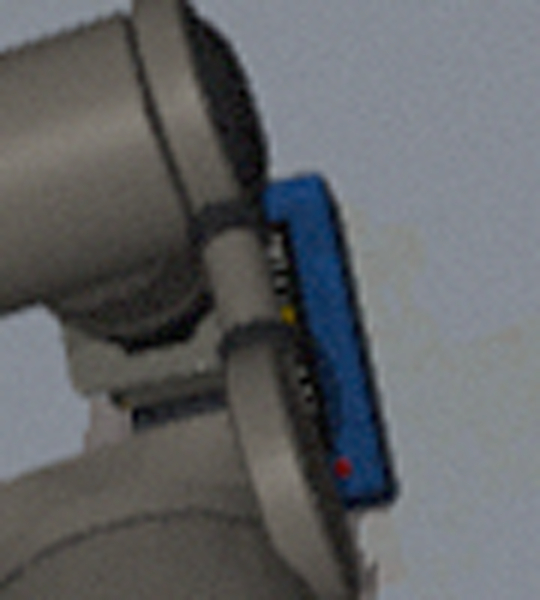

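Emit:
arm_command:
  plan:
    - {"tx": 0,"ty": 0,"tz": 0,"wx": 0,"wy": 0,"wz": 0,"jaw": 0}
    - {"tx": 0,"ty": 0,"tz": 0,"wx": 0,"wy": 0,"wz": 0,"jaw": 0}
    - {"tx": -2,"ty": 0,"tz": 0,"wx": 0,"wy": 0,"wz": 0,"jaw": 0}
    - {"tx": -3.5,"ty": 0,"tz": 0,"wx": 0,"wy": 0,"wz": 0,"jaw": 0}
    - {"tx": -3.5,"ty": 0,"tz": 0,"wx": 0,"wy": 0,"wz": 0,"jaw": 0}
    - {"tx": 0,"ty": -4,"tz": 0,"wx": 0,"wy": 0,"wz": 0,"jaw": 0}
    - {"tx": 0,"ty": -4,"tz": 0,"wx": 0,"wy": 0,"wz": 0,"jaw": 0}
    - {"tx": 0,"ty": -4,"tz": 0,"wx": 0,"wy": 0,"wz": 0,"jaw": 0}
    - {"tx": 0,"ty": -4,"tz": 0,"wx": 0,"wy": 0,"wz": 0,"jaw": 0}
    - {"tx": 0,"ty": -4,"tz": 0,"wx": 0,"wy": 0,"wz": 0,"jaw": 0}
    - {"tx": 0,"ty": -4,"tz": 0,"wx": 0,"wy": 0,"wz": 0,"jaw": 0}
    - {"tx": 0,"ty": 0,"tz": 0,"wx": 0,"wy": 0,"wz": 0,"jaw": 0}

```text
time: 17.95
tool_pos: [492.8, -46.9, 303.7]
tcp_rot: [-1.256, 1.57, -1.119]
contact_force: [0.4, -0.0, 0.2]
grip_width: 45.8
```

Run:
```python
from h import *
st()
a=imaging.capture('side');crop(a,300,225,380,325,6,'pics/s16.png');cv2.imwrite('pics/side16.png',a)
b=imaging.capture('top');crop(b,215,180,305,270,6,'pics/t16.png');cv2.imwrite('pics/top16.png',b)
```

```text
t 17.95 p [492.8 -46.9 303.7] x [ 0.    -0.001 -1.   ] y [-0.136  0.991 -0.001] z [0.991 0.136 0.   ] F [ 0.4 -0.   0.2] w 45.8 q [-0.25  0.25  1.5  -0.    1.39 -0.39]
```

View pics/s16.png

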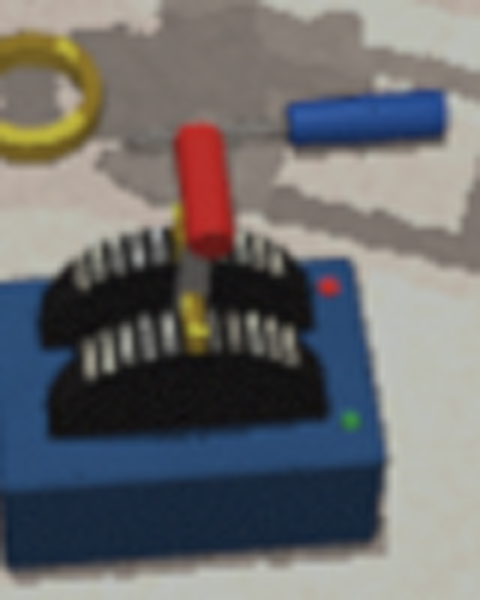

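View pics/t16.png

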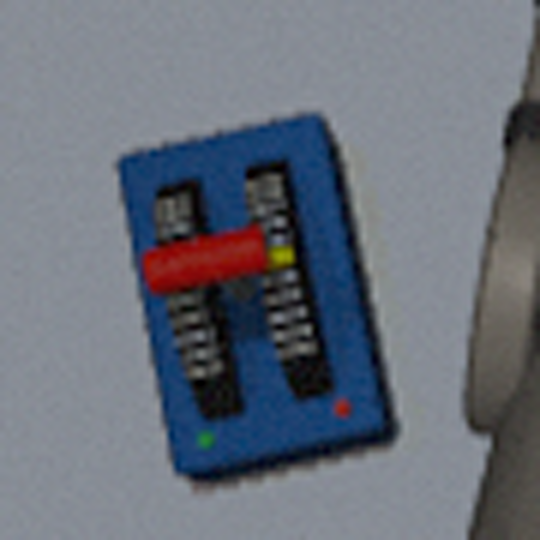

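Run:
```python
from h import *
Rz=R.from_euler('z',-.1415)
H=np.array([459.4,194.8,0])
S6=lambda u,v:np.array([300+u/6-.4,225+v/6-.4]);T6=lambda u,v:np.array([215+u/6-.4,180+v/6-.4])
S4=lambda u,v:np.array([280+u/4.5-.4,200+v/4.5-.4]);T5=lambda x,y:np.array([220+x/5-80-.4,190+y/5-.4])
# top view, at known heights
print('top grip x\'',Rz.apply(atz('top',T6(205,260),205)-H)[:2],'marks',[Rz.apply(atz('top',T5(*p),151)-H)[:2].round(1) for p in((523,184),(602,163))])
print('top R mark now',Rz.apply(atz('top',T6(282,256),151)-H)[:2])
# side view: intersect with controller-plane y' known: solve x' with z given by circle
def side_x(uv,yp,rad):
    o,d=ray('side',uv);o2=Rz.apply(o-H);d2=Rz.apply(d);t=(yp-o2[1])/d2[1];p=o2+d2*t;return p[0],p[2]-75,np.arctan2(p[0],p[2]-75)
print('side grip',side_x(S6(204,187),0,130))
for uv,y in((S4(235,337),23),(S4(227,273),-23),(S6(191,299),23),(S6(178,212),-23)): print('side mark',side_x(uv,y,76))
# triangulated
g=tri(S6(204,187),T6(205,260)); print(g,Rz.apply(g[0]-H))
for s,t in((S4(235,337),T5(523,184)),(S4(227,273),T5(602,163))):
    m=tri(s,t);print('mark tri',m,Rz.apply(m[0]-H))
```

```text
top grip x' [-5.19067125  1.22178154] marks [array([-1.5, 23.3]), array([  0.2, -23.2])]
top R mark now [ -0.98067996 -27.69950533]
side grip (np.float64(-3.301439047813446), np.float64(130.46266239360318), np.float64(-0.025300224130585143))
side mark (np.float64(2.34567614058156), np.float64(83.91276751264945), np.float64(0.027946467702756807))
side mark (np.float64(1.816652969570825), np.float64(80.47649089345282), np.float64(0.022569876887690323))
side mark (np.float64(3.3299490688038276), np.float64(84.28084946301624), np.float64(0.03948961086543848))
side mark (np.float64(3.8553508217273844), np.float64(82.16598780813297), np.float64(0.04688710388095238))
(array([455.16837702, 194.93331502, 205.87961413]), np.float64(0.44994264270746953)) [ -4.17052912   0.72876113 205.87961413]
mark tri (array([456.46545177, 216.41207963, 155.88609724]), np.float64(0.9363644780433162)) [1.42695359e-01 2.18099335e+01 1.55886097e+02]
mark tri (array([463.57294078, 171.26576208, 153.69552264]), np.float64(0.3903937333497822)) [  0.81224148 -23.88752924 153.69552264]
```

Lever ≈ -0.03 rad and marker ≈ +0.01 (marks at side (332,275) and (330,261), grip centre at (334,256)). Nudging about 5 mm forward to centre within tolerance.

Emit:
arm_command:
  plan:
    - {"tx": 0,"ty": 4,"tz": 0,"wx": 0,"wy": 0,"wz": 0,"jaw": 0}
    - {"tx": 0,"ty": 4,"tz": 0,"wx": 0,"wy": 0,"wz": 0,"jaw": 0}
    - {"tx": 0,"ty": 4,"tz": 0,"wx": 0,"wy": 0,"wz": 0,"jaw": 0}
    - {"tx": 0,"ty": 4,"tz": 0,"wx": 0,"wy": 0,"wz": 0,"jaw": 0}
    - {"tx": 0,"ty": 4,"tz": 0,"wx": 0,"wy": 0,"wz": 0,"jaw": 0}
    - {"tx": 0,"ty": 4,"tz": 0,"wx": 0,"wy": 0,"wz": 0,"jaw": 0}
    - {"tx": 0,"ty": 0,"tz": 0,"wx": 0,"wy": 0,"wz": 0,"jaw": 0}
    - {"tx": 0,"ty": 0,"tz": 0,"wx": 0,"wy": 0,"wz": 0,"jaw": 0}

```text
time: 18.85
tool_pos: [457.3, 196.5, 304.2]
tcp_rot: [1.745, 1.57, 1.891]
contact_force: [0.1, -0.3, 0.4]
grip_width: 46.1
```

Run:
```python
from h import *
st()
goto([458,194.8,214],[.99,.141,0])
```

```text
t 18.85 p [457.3 196.5 304.2] x [-0.     0.001 -1.   ] y [-0.145  0.989  0.001] z [ 0.989  0.145 -0.   ] F [ 0.1 -0.3  0.4] w 46.1 q [0.25 0.25 1.5  0.   1.39 0.11]
sign 1 shift_cm [ 9.02 -0.18  0.05] rot [ 0.004 -0.    -0.001] shift after rot [ 9.02 -0.18  0.05]
sign -1 shift_cm [ 9.02 -0.18  0.05] rot [-3.137e+00  1.000e-03 -0.000e+00] shift after rot [ 9.02  0.18 -0.05]
```

Emit:
arm_command:
  plan:
    - {"tx": 3,"ty": -0.18,"tz": 0.05,"wx": 0.004,"wy": 0,"wz": 0,"jaw": 0}
    - {"tx": 3,"ty": 0,"tz": 0,"wx": 0,"wy": 0,"wz": 0,"jaw": 0}
    - {"tx": 2,"ty": 0,"tz": 0,"wx": 0,"wy": 0,"wz": 0,"jaw": 0}
    - {"tx": 1,"ty": 0,"tz": 0,"wx": 0,"wy": 0,"wz": 0,"jaw": 0}
    - {"tx": 0,"ty": 0,"tz": 0,"wx": 0,"wy": 0,"wz": 0,"jaw": 0}
    - {"tx": 0,"ty": 0,"tz": 0,"wx": 0,"wy": 0,"wz": 0,"jaw": -0.45}
    - {"tx": 0,"ty": 0,"tz": 0,"wx": 0,"wy": 0,"wz": 0,"jaw": -0.45}
    - {"tx": 0,"ty": 0,"tz": 0,"wx": 0,"wy": 0,"wz": 0,"jaw": -0.45}
    - {"tx": 0,"ty": 0,"tz": 0.25,"wx": 0,"wy": 0,"wz": 0,"jaw": -0.45}
    - {"tx": 0,"ty": 0,"tz": 0.25,"wx": 0,"wy": 0,"wz": 0,"jaw": -0.45}
    - {"tx": 0,"ty": 0,"tz": 0,"wx": 0,"wy": 0,"wz": 0,"jaw": -0.45}

```text
time: 19.95
tool_pos: [464.1, 194.0, 214.3]
tcp_rot: [1.443, 1.57, 1.581]
contact_force: [-1.2, 0.7, 0.3]
grip_width: 25.1
```

Run:
```python
from h import *
st()
p=readout.get_obs()['tool_pos'];print(R.from_euler('z',-.1415).apply(p-np.array([459.4,194.8,75])))
```

```text
t 19.95 p [464.1 194.  214.3] x [-0.     0.001 -1.   ] y [-0.137  0.991  0.001] z [0.991 0.137 0.   ] F [-1.2  0.7  0.3] w 25.1 q [0.24 0.33 1.64 0.   1.17 0.1 ]
[  4.55425364  -1.49521797 139.2801759 ]
```

Emit:
arm_command:
  plan:
    - {"tx": 0,"ty": 0,"tz": 0,"wx": 0,"wy": 0,"wz": 0,"jaw": 0}
    - {"tx": 0,"ty": 0,"tz": 0,"wx": 0,"wy": 0,"wz": 0,"jaw": 0}
    - {"tx": -2,"ty": 0,"tz": 0,"wx": 0,"wy": 0,"wz": 0,"jaw": 0}
    - {"tx": -3.5,"ty": 0,"tz": 0,"wx": 0,"wy": 0,"wz": 0,"jaw": 0}
    - {"tx": -3.5,"ty": 0,"tz": 0,"wx": 0,"wy": 0,"wz": 0,"jaw": 0}
    - {"tx": 0,"ty": -4,"tz": 0,"wx": 0,"wy": 0,"wz": 0,"jaw": 0}
    - {"tx": 0,"ty": -4,"tz": 0,"wx": 0,"wy": 0,"wz": 0,"jaw": 0}
    - {"tx": 0,"ty": -4,"tz": 0,"wx": 0,"wy": 0,"wz": 0,"jaw": 0}
    - {"tx": 0,"ty": -4,"tz": 0,"wx": 0,"wy": 0,"wz": 0,"jaw": 0}
    - {"tx": 0,"ty": -4,"tz": 0,"wx": 0,"wy": 0,"wz": 0,"jaw": 0}
    - {"tx": 0,"ty": -4,"tz": 0,"wx": 0,"wy": 0,"wz": 0,"jaw": 0}
    - {"tx": 0,"ty": 0,"tz": 0,"wx": 0,"wy": 0,"wz": 0,"jaw": 0}

```text
time: 21.15
tool_pos: [497.4, -48.1, 303.7]
tcp_rot: [-1.602, 1.57, -1.47]
contact_force: [0.9, 0.9, 0.1]
grip_width: 45.9
```

Run:
```python
from h import *
st()
a=imaging.capture('side');cv2.imwrite('pics/side17.png',a)
b=imaging.capture('top');cv2.imwrite('pics/top17.png',b)
l=[cv2.resize(a[225:325,300:380],None,fx=5,fy=5,interpolation=2),cv2.resize(b[180:270,220:300],None,fx=5,fy=5,interpolation=2)]
cv2.imwrite('pics/c17.png',np.hstack([cv2.copyMakeBorder(i,0,500-i.shape[0],0,0,0) for i in l]))
crop(a,270,90,370,215,4.7,'pics/s17.png')
```

```text
t 21.15 p [497.4 -48.1 303.7] x [ 0.    -0.001 -1.   ] y [-0.132  0.991 -0.001] z [ 0.991  0.132 -0.   ] F [0.9 0.9 0.1] w 45.9 q [-0.25  0.26  1.49 -0.    1.39 -0.38]
```

View pics/c17.png

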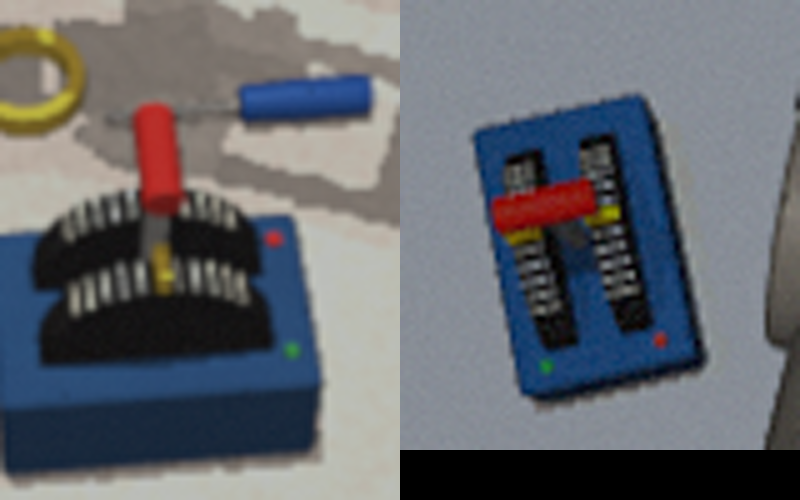

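View pics/s17.png

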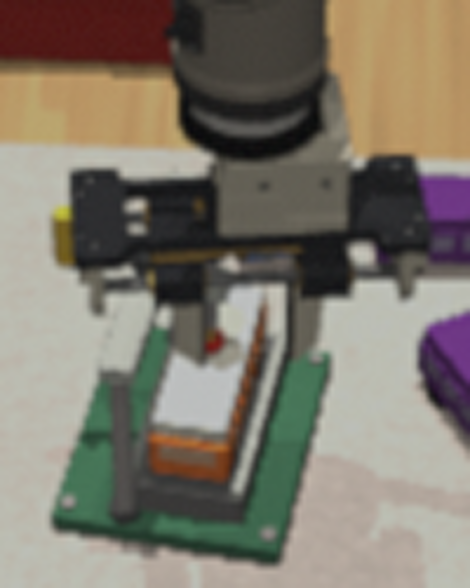

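View pics/top17.png

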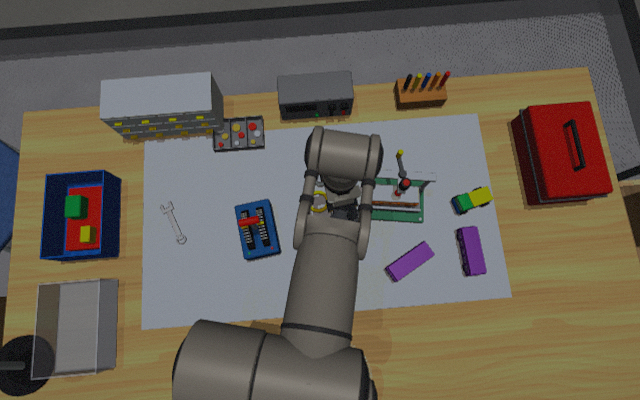

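Run:
```python
from h import *
Rz=R.from_euler('z',-.1415);H=np.array([459.4,194.8,0])
s=cv2.imread('pics/side17.png').astype(float);t=cv2.imread('pics/top17.png').astype(float)
def red(a,x0,y0,x1,y1,col):
    c=a[y0:y1,x0:x1]; b,g,r=c[...,0],c[...,1],c[...,2]
    m=(r>90)&(r>2*g) if col=='r' else (r>80)&(g>60)&(b<0.6*g)&(r<2*g)
    n,L,st_,ce=cv2.connectedComponentsWithStats(m.astype(np.uint8))
    return [(ce[i]+[x0,y0],st_[i,4]) for i in range(1,n) if st_[i,4]>3]
for n,nm,bx in(('17',0,0),):
    print('side',red(s,318,240,345,270,'r'),red(s,320,255,345,290,'y'))
    print('top',red(t,232,205,270,235,'r'),red(t,232,210,275,240,'y'))
s0=cv2.imread('pics/side0.png').astype(float);t0=cv2.imread('pics/top0.png').astype(float)
print('0 side',red(s0,320,250,345,290,'y'),'top',red(t0,232,210,275,240,'y'))
gs=max(red(s,318,240,345,270,'r'),key=lambda k:k[1])[0];gt=max(red(t,232,205,270,235,'r'),key=lambda k:k[1])[0]
g=tri(gs,gt);print('grip',Rz.apply(g[0]-H),g[1], 'top@205',Rz.apply(atz('top',gt,208)-H))
```

```text
side [(array([331.14705882, 256.45882353]), np.int32(170))] [(array([332.03030303, 278.3030303 ]), np.int32(33))]
top [(array([248.15646259, 220.80952381]), np.int32(147))] [(array([260.31578947, 222.57894737]), np.int32(19)), (array([244.14285714, 226.78571429]), np.int32(14))]
0 side [(array([329.92307692, 263.        ]), np.int32(26)), (array([331.76470588, 277.35294118]), np.int32(34))] top [(array([260.04347826, 222.56521739]), np.int32(23)), (array([244.13043478, 226.13043478]), np.int32(23))]
grip [  2.061853     1.46506149 204.80783353] 0.39161370624435676 top@205 [  0.37400492   1.34530983 208.        ]
```

Run:
```python
from h import *
Rz=R.from_euler('z',-.1415);H=np.array([459.4,194.8,0])
for s,t in(((331.76,277.35),(244.13,226.13)),((329.92,263),(260.04,222.57))):
    m=tri(s,t);print(Rz.apply(m[0]-H),m[1],[Rz.apply(atz('top',t,z)-H)[0].round(1) for z in(145,151)])
# drum/box check of hinge x: red & green lamp n/a; box edge midpoints top view at z=75
B=lambda u,v:np.array([220+(u-400)/5-.4,180+v/5-.4])
for q in((474,133),(640,96),(703,357),(525,397)): print(Rz.apply(atz('top',B(*q),75)-H)[:2].round(1),Rz.apply(atz('top',B(*q),0)-H)[:2].round(1))
```

```text
[  1.33025053  23.68319003 146.67639788] 0.43152594206188155 [np.float64(0.4), np.float64(-0.7)]
[  1.30285064 -22.58573887 143.73105622] 0.26788430304401345 [np.float64(0.3), np.float64(-0.8)]
[81.9 52.9] [100.4  65.3]
[ 81.8 -52. ] [100.3 -46. ]
[-85.2 -57.4] [-76.9 -51.8]
[-84.5  51.8] [-76.2  64.1]
```

Lever ≈ 0.016 rad and marker ≈ 0.019 rad, so they are in line. Moving the arm aside for a last look at the stand and bystanders.

Emit:
arm_command:
  plan:
    - {"tx": -2,"ty": 0,"tz": -3,"wx": 0,"wy": 0,"wz": 0,"jaw": 0}
    - {"tx": -2,"ty": 0,"tz": -3,"wx": 0,"wy": 0,"wz": 0,"jaw": 0}
    - {"tx": 0,"ty": 0,"tz": -3,"wx": 0,"wy": 0,"wz": 0,"jaw": 0}
    - {"tx": 0,"ty": 0,"tz": -2,"wx": 0,"wy": 0,"wz": 0,"jaw": 0}
    - {"tx": 0,"ty": 0,"tz": 0,"wx": 0,"wy": 0,"wz": 0,"jaw": 0}
    - {"tx": 0,"ty": 0,"tz": 0,"wx": 0,"wy": 0,"wz": 0,"jaw": 0}

```text
time: 21.85
tool_pos: [388.2, -58.2, 344.4]
tcp_rot: [0.339, 1.569, 0.478]
contact_force: [0.5, 0.4, -0.5]
grip_width: 46.0
```

Run:
```python
from h import *
st()
a=imaging.capture('side');crop(a,240,100,400,290,3.1,'pics/s18.png')
```

```text
t 21.85 p [388.2 -58.2 344.4] x [ 0.001  0.001 -1.   ] y [-0.138  0.99   0.   ] z [0.99  0.138 0.001] F [ 0.5  0.4 -0.5] w 46.0 q [-0.35  0.02  1.66  0.    1.46 -0.48]
```

View pics/s18.png

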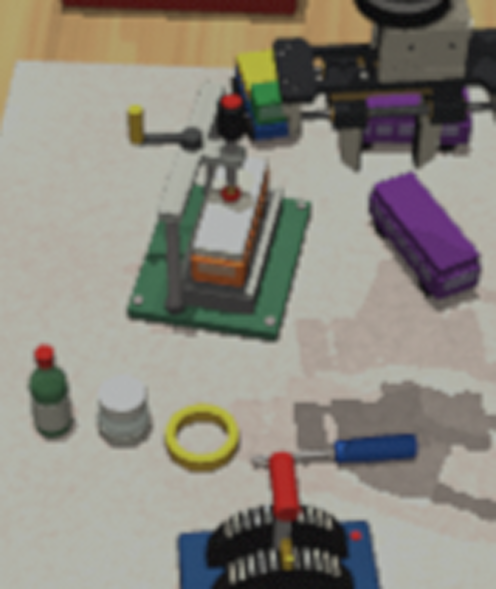

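The foot, at crop (231,195), still rests on the roof. The clamp handle at (136,125) is fully over, and the bystanders are in place. Handing in.

```bash
python3 -c "
from plant import bot
print(bot.close_job())"
```

```text
the job is handed in; nothing more can be done
None
```

I handed the job in at about 22 s of the 64 s allowed; no verdict was reported.

- **Rod and foot:** I lowered the rod by its knob until the red foot rested on the railcar's roof. The image puts the foot about 6–7 mm in; the force rise suggested nearer 4–5 mm, and both are under the 11 mm limit. The last picture shows the foot still on the roof.
- **Clamp:** I swung the lever clockwise until the force rose to about 9 N at its stop. The last picture shows the handle pointing along the stand's +x.
- **Speed lever:** I pushed it upright and corrected it once by about 5 mm. The final measurement put the lever at about 0.016 rad and the marker at about 0.019 rad, against a tolerance of 0.085 rad.
- **End state:** The gripper was clear of everything. The glue, jar, tape and screwdriver looked unmoved in the last side view. The truck was only partly in view there, but it and the wrench looked in place in the top picture just before.

**Checks that disagreed:**
- The roof height from its corners in the picture came out at 95 mm. The foot stopped moving at 101–102 mm, and I went by the foot.
- The two cameras differed by 2–3 mm on the marker's position, which is about 0.03 rad and within the tolerance.

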